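# Pack the rig rods into their case

## Robot

A 6-joint arm with a two-finger parallel gripper is mounted at the origin on the work surface. World frame = base frame: x ahead of the robot, y to its left, z up, the work surface at z = 0. Lengths are in m, angles in rad, forces in N, time in s.
With the tool pointing down it reaches from about 0.3 to 0.775 m from the base axis. Payload 14.6 kg.
Tool frame: the origin (TCP) lies at the very end of the fingers, on their centre line; the grasp point (between the pads) lies 19 mm behind it (ctrl.hold_point_z is the distance from the TCP to the grasp point, in m); x points along the fingers, y is the direction in which the jaws open and shut, and the axes are right-handed (so a half turn about x gives the same grasp; the last joint's range is limited). The gripper opens to 94 mm and grips with 3 to 60 N. Pads are 16 mm wide; open, the fingers measure 119 mm over their backs; the gripper's body (75 mm by 177 mm) begins 78 mm behind the grasp point.
Start: joints at [-1.333, 0.3, 1.521, -0, 1.321, -0.067], TCP at [0.165, -0.525, 0.205] pointing down, gripper open.
Joint ranges: [-3.03, 3.03], [-0.79, 2.21], [0.23, 2.52], [-1.04, 4.18], [0, 3.07], [-2.55, 2.55]. Speed limits (rad/s): [2.22, 2.22, 2.57, 3.14, 3.14, 3.14].

## Interface

Orientations are given as [roll, pitch, yaw] about the fixed x, y, z axes, in that order (R = Rz(yaw) Ry(pitch) Rx(roll)).
In Python, from station import get_obs, camera, ticket, ctrl gives the robot as it stands.
- The arm moves only by the tool step_arm, never from a script. Its argument "motion" is a list that holds one entry, the list of rows, each a list of 6 numbers: the shift along the tool's x, y, z in m, then the turn, a rotation vector about the tool's x, y, z in degrees. A call has 1 to 12 rows; each row shifts and turns the commanded pose from where the row before left it, along the tool's axes as they then stand; what a row does not reach is not made up. A row lasts 1/8 s, in which the tool goes at most 62.5 mm and 10.7 degrees, less where a joint would pass 70% of its speed; a pose out of reach is approached as far as the arm can. A call is refused whole if a number of a shift passes 0.0625 or a number of a turn 10.7, either way. A call with a gripper value outside its range is refused whole. "fingers" is the finger opening in m, from 0 to 0.094, set as the call begins (left out, the last holds). The fingers move at their own pace and stop on an object; "squeeze" is the grip in N (left out, the last holds). Time passes only in rows, so rows that do not move let the fingers close. It gives the time, the measured TCP pose, the force and the opening at its end, in the units of the state.
- get_obs(): the state, without advancing time (a new reading comes with each control period).
- camera(name): name is "scene" or "side" or "wrist"; returns a dict with "pixels" (480x640x3 uint8, red, green, blue), "fx", "fy", "cx", "cy" (pixels), "extrinsics" (4x4, takes a point from world to camera coordinates); the wrist camera has in their place "T_tool_cam" (4x4, takes a point from camera to tool coordinates, whose origin is the TCP and whose axes are the tool frame's). Camera axes: x right, y up, looking along -z (the intrinsics and any distortion apply to the point x, -y, -z); pixel columns grow to the right and rows downward; lengths in m; the calibration is good to about 2 mm. The wrist camera is an equidistant fisheye: a pixel r from the principal point sees the ray r / f radians off the axis. A picture is of the moment at which its call begins: read the wrist's pose just before it. There is no depth.
- ticket.hand_in(): hands the job in, once; it reports no verdict.
The state is a dict: "time_s": time; "qpos": joint angles; "joint_vel": joint speeds; "tau": joint torques, N m; "ee_pos": TCP position; "eef_rot": TCP orientation; "force": force on the tool from outside, world axes, zero at the start; "moment": the same for the moment, N m; "grip_width": finger opening in m.
Only numpy, scipy, OpenCV 4.12 (cv2) and the standard library are available. Lean on these libraries where they do the work, as an engineer would, in place of code of your own. Each camera call takes 0.05 s, during which the arm holds its last target.

## Task

The checked rig rods are lying on the wooden rod rest: pack them away. Swing the hasp off its catch and open the hard case fully, lay every rod lengthwise in a foam groove of its own length (long rods in long grooves, short rods in short ones, one rod to a groove, each fully down), then shut the lid fully and swing the hasp back over its catch. Leave the other things on the bench where they are, and never force the lid past the catch while the hasp is over it.

Things in the scene. Friction and masses are not known exactly. Their poses are not given: they have to be found in the camera images.
- case: aluminium hard case with dark panels, fixed, 190 mm deep (x), 234 mm wide (y), 56 mm high, 70 mm with its lid. Origin: middle of the underside, on the table; x from the front (hasp side, towards the robot) to the back (lid hinge), z up. Walls 4 mm. In it black foam with four grooves along x, 50 mm apart: two long ones on the +y half, two short ones on the -y half
- trough (a point): middle of the floor of the finger trough, 8 mm above the table: a channel 58 mm wide (x) cut across the middle of the foam over the whole width of the case, so that fingers can reach down beside a rod. The foam's top is 38 mm above the table, the rim of the walls 56 mm
- lid (a joint): angle of the case's lid, rad: 0 shut, grows as its front edge rises, 1.6 fully open (stop). A stiff hinge holds it at any angle (0.4 N m of friction, 4 to 5 N at the handle). The lid is 14 mm thick; a foam pad under it clears the seated rods by 2 mm
- lid_hinge (a point): the lid's hinge line (along the case's y axis), middle of the back rim: 95 mm behind the middle of the case, 56 mm above the table
- lid_handle (a point): middle of the lid's grab handle, a round black bar 10 mm in diameter, 80 mm long, parallel to the hinge, its axis 38 mm above the lid's top and 22 mm behind the lid's front edge: 168 mm in front of and 52 mm above the hinge line when shut, turning with the lid
- hasp (a joint): angle of the hasp, rad: 0 standing upright against the case's front, over the catch on the lid's front edge; grows as its upper end swings out towards the robot and down; beyond 0.3 it is clear of the catch, 1.57 lies straight out, stop at 1.9. It is hinged to the case, not to the lid. Light friction (0.03 N m) keeps it where it is left
- hasp_hinge (a point): the hasp's hinge line (along the case's y axis), in the middle of the case's front: 6 mm in front of the front face, 34 mm above the table
- hasp_lip (a point): middle of the hasp's pull lip: the hasp is a steel leaf 30 mm wide (y), slotted for the staple of the catch; at its upper end a lip 24 mm long, 5 mm thick sticks out square. This point is 42 mm up the leaf from its hinge line and 14 mm out (20 mm from the case's front, 76 mm above the table when closed). Pinched by its two sides, 30 mm apart, the lip can swing between the fingers
- long_groove1 (a point): a long groove: the point where the middle of a long rod lies when fully down, on its axis, 39.4 mm above the table; x along the groove. V groove in the foam (45 degree sides, 12 mm deep, 160 mm long, closed at both ends), at y = +75 mm in the case
- long_groove2 (a point): a long groove: the point where the middle of a long rod lies when fully down, on its axis, 39.4 mm above the table; x along the groove. V groove in the foam (45 degree sides, 12 mm deep, 160 mm long, closed at both ends), at y = +25 mm in the case
- short_groove1 (a point): a short groove: the point where the middle of a short rod lies when fully down, on its axis, 39.4 mm above the table; x along the groove. V groove in the foam (45 degree sides, 12 mm deep, 110 mm long, closed at both ends), at y = -25 mm in the case
- short_groove2 (a point): a short groove: the point where the middle of a short rod lies when fully down, on its axis, 39.4 mm above the table; x along the groove. V groove in the foam (45 degree sides, 12 mm deep, 110 mm long, closed at both ends), at y = -75 mm in the case
- rest: rod rest, fixed: plywood board 120 mm (x) by 224 mm (y), 8 mm thick, with two notched wooden rails 12 mm thick across it at x = -36 and +36 mm, 31.5 mm high over the table. Origin: middle of the underside, z up. Four shallow V notches in each rail at y = -75, -25, 25 and 75 mm (30 degree sides, 5.5 mm deep); a rod lies along x across both rails
- rod_a_mid (a point): middle of a plain round aluminium rod of the long kind, 19 mm in diameter, 150 mm long, about 70 g: on its axis at half length, x along the rod. Starts in any of the rest's four notches, its axis 37 mm above the table. May be absent. Rolls when pushed sideways
- rod_b_mid (a point): middle of a plain round aluminium rod of the long kind, 19 mm in diameter, 150 mm long, about 70 g: on its axis at half length, x along the rod. Starts in any of the rest's four notches, its axis 37 mm above the table. May be absent. Rolls when pushed sideways
- rod_c_mid (a point): middle of a plain round aluminium rod of the short kind, 19 mm in diameter, 100 mm long, about 50 g: on its axis at half length, x along the rod. Starts in any of the rest's four notches, its axis 37 mm above the table. May be absent. Rolls when pushed sideways
- rod_d_mid (a point): middle of a plain round aluminium rod of the short kind, 19 mm in diameter, 100 mm long, about 50 g: on its axis at half length, x along the rod. Starts in any of the rest's four notches, its axis 37 mm above the table. May be absent. Rolls when pushed sideways
- lens: bystander: a black camera lens standing upright, 78 mm across, 104 mm tall; origin under its middle
- camera_body: bystander: a black camera, 128 mm wide, 96 mm tall, with a lens; origin under its middle
- mug: bystander: a white mug, 82 mm across, 95 mm tall; origin under its middle
- spray: bystander: a clear bottle, 54 mm across, 150 mm tall; origin under its middle
- tape: bystander: a roll of grey tape lying flat, 90 mm across, 24 mm high; origin under its middle
- blower: bystander: a black rubber air blower standing on its bulb, 62 mm across, 120 mm tall; origin under its middle
- brush: bystander: a flat brush with a wooden handle lying between the case and the rest, 165 mm long, 30 mm wide; origin under its middle
Not all that is in view belongs to the job. What is shaped like the part that bears rod_a_mid but black or orange is not meant.

How it is judged:
By the outcome, as a careful person would: the job done as asked, in the order asked, and still so for the second after the job is handed in, with the robot touching nothing.
Of rod_a, rod_b, rod_c, rod_d only 2 to 4 are there at a start; the rules pass over those that are not, and their reading is None.
At some moment in a run one of rod_a, rod_b, rod_c, rod_d may be knocked a few centimetres aside while the robot is not near it.
Once in a run the grip may slacken for a moment while it holds something.
It also fails if it takes over 210 s, if anything falls off the work surface, if the arm or the gripper's body presses on something with over 40 N, if the wrist force passes 120 N, or if a joint passes its speed limit or range.

## Working session

There is one attempt and no reset: what is moved stays moved. The work goes in short steps, Python scripts to look and compute and a tool call to move; the robot and the scene stay as the last step left them, time stands still between calls to the robot, and variables do not carry over. Pictures are saved under pics/ and viewed, and the job is handed in when it is done.

Besides the shell and the picture viewer there is one more tool, called after "Call:" by a JSON object that holds its "op" and its "data", one argument or row to a line. step_arm: Moves the arm, as the interface text tells. Its arguments: {"type":"object","properties":{"motion":{"type":"array","items":{"type":"array","items":{"type":"array","items":{"type":"number"}}}},"fingers":{"type":"number"},"squeeze":{"type":"number"}},"required":["motion"]}

```bash
ls; mkdir -p pics; cat > h.py <<'E'
import numpy as np, cv2
from scipy.spatial.transform import Rotation as R
from station import get_obs, camera, ticket, ctrl
def snap(n,f):
    o=get_obs(); c=camera(n); cv2.imwrite('pics/'+f+'.png',c['pixels'][:,:,::-1]); c['obs']=o; return c
def tool(o):
    T=np.eye(4);T[:3,:3]=R.from_euler('xyz',o['eef_rot']).as_matrix();T[:3,3]=o['ee_pos'];return T
def proj(c,P):
    P=np.atleast_2d(P); q=(c['extrinsics']@np.c_[P,np.ones(len(P))].T)[:3]
    return np.c_[c['cx']+c['fx']*q[0]/-q[2], c['cy']-c['fy']*q[1]/-q[2]]
def ray(c,u,v):
    if 'extrinsics' in c:
        E=np.linalg.inv(c['extrinsics']); d=np.array([(u-c['cx'])/c['fx'],-(v-c['cy'])/c['fy'],-1])
    else:
        E=tool(c['obs'])@c['T_tool_cam']; x=(u-c['cx'])/c['fx'];y=(v-c['cy'])/c['fy'];r=np.hypot(x,y)
        s=np.sin(r)/max(r,1e-9); d=np.array([x*s,-y*s,-np.cos(r)])
    return E[:3,3],E[:3,:3]@d
def onz(c,u,v,z):
    o,d=ray(c,u,v); return o+d*(z-o[2])/d[2]
E
python3 - <<'E'
from h import *
for n in ['scene','side','wrist']:
    c=snap(n,n+'0'); print(n,{k:(np.round(v,4).tolist()) for k,v in c.items() if k not in('pixels','obs')})
o=get_obs(); print(o); print(ctrl.hold_point_z, [a for a in dir(ctrl) if a[0]!='_'])
E
```

```text
pics
scene {'fx': 574.1335, 'fy': 574.1335, 'cx': 322.3789, 'cy': 243.744, 'extrinsics': [[0.8649, 0.5018, 0.0128, -0.4364], [-0.2809, 0.4627, 0.8408, 0.0371], [0.416, -0.7308, 0.5412, -1.7166], [0.0, 0.0, 0.0, 1.0]]}
side {'fx': 521.7997, 'fy': 521.7997, 'cx': 329.5155, 'cy': 238.3216, 'extrinsics': [[-0.9682, -0.2496, -0.0188, 0.457], [0.1104, -0.4935, 0.8627, -0.1288], [-0.2246, 0.8332, 0.5053, -1.5351], [0.0, 0.0, 0.0, 1.0]]}
wrist {'fx': 371.6483, 'fy': 371.6483, 'cx': 316.3184, 'cy': 239.0993, 'T_tool_cam': [[-0.0002, 0.2491, -0.9685, -0.1786], [1.0, 0.0004, -0.0001, 0.0001], [0.0003, -0.9685, -0.2491, -0.0729], [0.0, 0.0, 0.0, 1.0]]}
{'time_s': 0.15, 'qpos': array([-1.33262377e+00,  3.00331972e-01,  1.52141016e+00, -4.47602476e-06,
        1.32069275e+00, -6.66002841e-02]), 'joint_vel': array([-0.00013142,  0.00010007, -0.00284491, -0.000689  ,  0.00131689,
        0.00093192]), 'tau': array([-5.77341343e-04, -5.31961656e+01, -3.52820134e+01,  7.07416842e-02,
        2.36156699e-02, -5.96224254e-05]), 'ee_pos': array([ 0.16499375, -0.52447232,  0.20503496]), 'eef_rot': array([-1.6322486 ,  1.56995409,  1.81411801]), 'force': array([0.98763372, 0.39109694, 0.23800705]), 'moment': array([-0.00876893, -0.01539537, -0.01104957]), 'grip_width': 0.09365989551621322}
0.0188 ['MotionError', 'hold_point_z']
```

View pics/scene0.png

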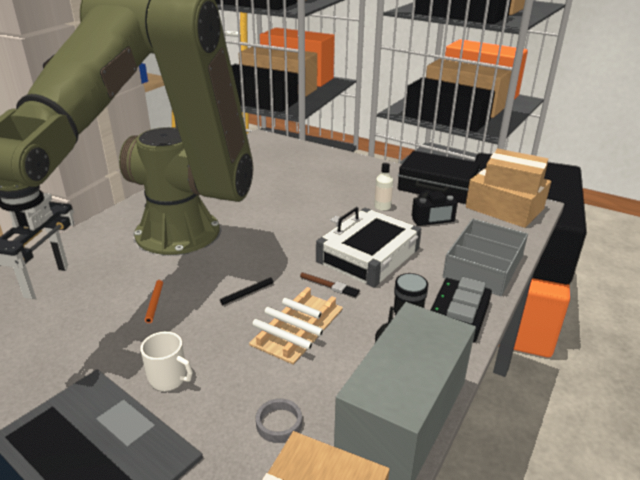

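View pics/side0.png

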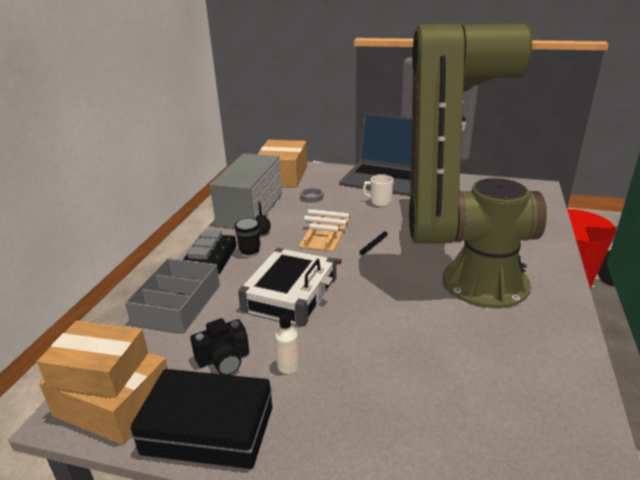

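View pics/wrist0.png

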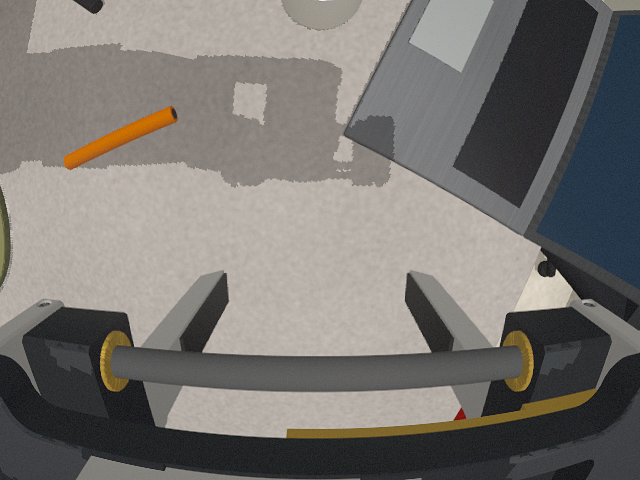

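The scene view shows the case at (368,245) and the rest at (297,325) with three light rods on it. A black rod at (247,291) and an orange rod at (154,300) are lying on the table; these are the decoys by colour. I'll enlarge both areas.

```bash
python3 - <<'E'
import cv2
s=cv2.imread('pics/scene0.png'); d=cv2.imread('pics/side0.png')
cv2.imwrite('pics/c1.png',cv2.resize(s[200:370,240:440],None,fx=4,fy=3.5,interpolation=cv2.INTER_CUBIC)[:600])
cv2.imwrite('pics/c2.png',cv2.resize(d[190:330,225:425],None,fx=4,fy=4,interpolation=cv2.INTER_CUBIC))
E
```

```text
(no output)
```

View pics/c1.png

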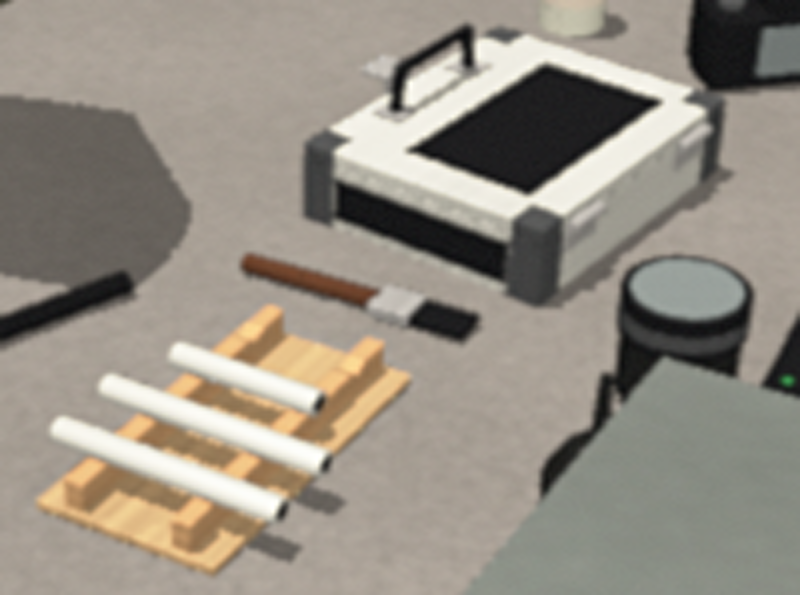

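View pics/c2.png

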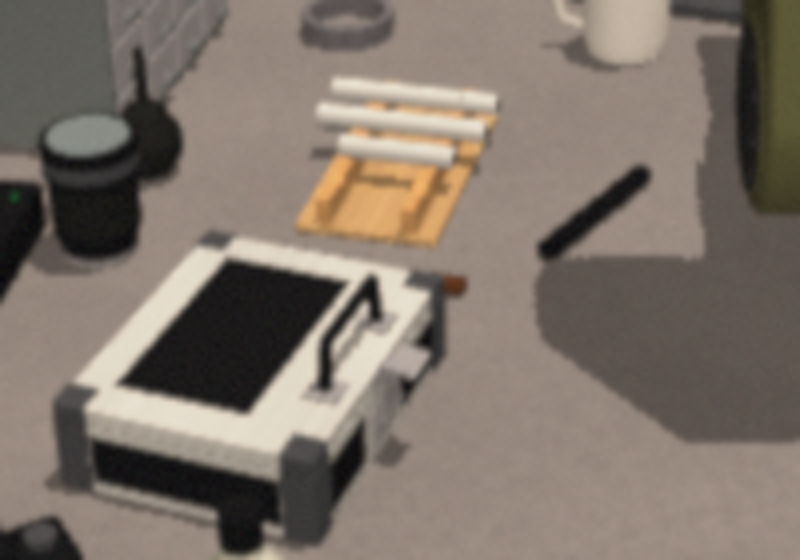

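```bash
python3 - <<'E'
from h import *
c=camera('scene'); d=camera('side')
f=lambda x,y:(240+x/4,200+y/3.5)
g=lambda x,y:(225+x/4,190+y/4)
for nm,p,z in [('panelFR',(410,150),.07),('panelBR',(530,190),.07),('panelBL',(660,102),.07),('panelFL',(548,67),.07),('h1',(397,70),.105),('h2',(467,30),.105),('rest l',(40,503),.008),('rest b',(212,572),.008),('rest r',(410,378),.008),
 ('a1',(57,430),.037),('a2',(282,510),.037),('b1',(105,385),.037),('b2',(327,463),.037),('c1',(173,352),.037),('c2',(320,402),.037)]: print('sc',nm,onz(c,*f(*p),z).round(3))
for nm,p,z in [('panel1',(118,383),.07),('p2',(225,262),.07),('p3',(345,282),.07),('p4',(247,410),.07),('a1',(332,85),.037),('a2',(495,100),.037),('b1',(318,110),.037),('b2',(483,128),.037),('c1',(340,143),.037),('c2',(452,155),.037)]: print('si',nm,onz(d,*g(*p),z).round(3))
print(proj(c,[[.5,0,0],[.6,0.1,0]]))
E
```

```text
sc panelFR [0.505 0.105 0.07 ]
sc panelBR [0.599 0.097 0.07 ]
sc panelBL [0.621 0.258 0.07 ]
sc panelFL [0.53  0.268 0.07 ]
sc h1 [0.467 0.154 0.105]
sc h2 [0.479 0.236 0.105]
sc rest l [ 0.483 -0.29   0.008]
sc rest b [ 0.6   -0.293  0.008]
sc rest r [ 0.602 -0.07   0.008]
sc a1 [ 0.471 -0.253  0.037]
sc a2 [ 0.62  -0.252  0.037]
sc b1 [ 0.468 -0.201  0.037]
sc b2 [ 0.619 -0.202  0.037]
sc c1 [ 0.482 -0.151  0.037]
sc c2 [ 0.585 -0.151  0.037]
si panel1 [0.614 0.261 0.07 ]
si p2 [0.594 0.098 0.07 ]
si p3 [0.499 0.104 0.07 ]
si p4 [0.519 0.27  0.07 ]
si a1 [ 0.616 -0.255  0.037]
si a2 [ 0.468 -0.258  0.037]
si b1 [ 0.615 -0.206  0.037]
si b2 [ 0.467 -0.206  0.037]
si c1 [ 0.579 -0.153  0.037]
si c2 [ 0.482 -0.154  0.037]
[[320.86724152 283.09144787]
 [371.84801776 275.50944746]]
```

The rest carries two long rods at (289,…) y≈-0.254 and -0.203, and one short rod at y≈-0.152. The case is turned by about -0.13 rad. I'll write a move planner and look at the case with the wrist camera.

```bash
cat >> h.py <<'E'
def Rdown(yaw):  # tool x down; tool y = (cos yaw, sin yaw)
    x=np.array([0,0,-1.]);y=np.array([np.cos(yaw),np.sin(yaw),0]);return np.c_[x,y,np.cross(x,y)]
def plan(pos,Rt,n=None):
    T=tool(get_obs()); Rr=T[:3,:3].T@Rt; p=T[:3,:3].T@(np.array(pos)-T[:3,3]); w=R.from_matrix(Rr).as_rotvec()
    if n is None: n=int(max(1,np.ceil(np.linalg.norm(p)/.045),np.ceil(np.degrees(np.linalg.norm(w))/8.5)))
    S=np.zeros((3,3));A=np.eye(3);r=R.from_rotvec(w/n).as_matrix()
    for i in range(n): S+=A;A=A@r
    d=np.linalg.solve(S,p)
    print('n',n,np.round(d,4).tolist()+np.round(np.degrees(w/n),2).tolist())
E
python3 - <<'E'
from h import *
T=tool(get_obs()); print(T.round(3))
# look pose with jaw along case -y or +y
th=-.13
for y in [th+np.pi/2, th-np.pi/2]: plan([.44,.16,.30],Rdown(y))
E
```

```text
[[-0.     0.3   -0.954  0.165]
 [ 0.    -0.954 -0.3   -0.525]
 [-1.    -0.001 -0.     0.205]
 [ 0.     0.     0.     1.   ]]
n 19 [-0.005, 0.0208, -0.0496, -8.16, -0.0, 0.0]
n 17 [-0.0056, -0.0388, -0.0203, 1.47, 0.0, 0.0]
```

Call:
{"op": "step_arm", "data": {
  "motion": [
    [[-0.045,0,0,0,0,0],[-0.045,0,0,0,0,0],[-0.045,0,0,0,0,0],[-0.03,0,0,0,0,0],[0,0,-0.05,0,0,0],[0,0,-0.05,0,0,0],[0,0,-0.04,0,0,0]]
  ]
}}

```text
time_s: 1.12
ee_pos: [0.3001, -0.4819, 0.3704]
eef_rot: [-1.913, 1.571, 1.533]
force: [0.6, -0.5, 0.7]
grip_width: 0.0941
```

```bash
python3 - <<'E'
from h import *
plan([.42,.16,.33],Rdown(np.pi/2-.13))
plan([.42,.16,.33],Rdown(np.pi/2-.13),24)
E
```

```text
n 19 [0.0021, 0.0095, -0.0466, -8.16, -0.0, -0.0]
n 24 [0.0017, 0.0081, -0.0368, -6.46, -0.0, -0.0]
```

Call:
{"op": "step_arm", "data": {
  "motion": [
    [[0.0021,0.0095,-0.0466,-8.16,0,0],[0.0021,0.0095,-0.0466,-8.16,0,0],[0.0021,0.0095,-0.0466,-8.16,0,0],[0.0021,0.0095,-0.0466,-8.16,0,0],[0.0021,0.0095,-0.0466,-8.16,0,0],[0.0021,0.0095,-0.0466,-8.16,0,0],[0.0021,0.0095,-0.0466,-8.16,0,0],[0.0021,0.0095,-0.0466,-8.16,0,0],[0.0021,0.0095,-0.0466,-8.16,0,0],[0.0021,0.0095,-0.0466,-8.16,0,0]]
  ]
}}

```text
time_s: 2.38
ee_pos: [0.6202, -0.1851, 0.3488]
eef_rot: [-2.086, 1.57, 2.79]
force: [0.5, -0.3, 0.1]
grip_width: 0.0939
```

Call:
{"op": "step_arm", "data": {
  "motion": [
    [[0.0021,0.0095,-0.0466,-8.16,0,0],[0.0021,0.0095,-0.0466,-8.16,0,0],[0.0021,0.0095,-0.0466,-8.16,0,0],[0.0021,0.0095,-0.0466,-8.16,0,0],[0.0021,0.0095,-0.0466,-8.16,0,0],[0.0021,0.0095,-0.0466,-8.16,0,0],[0.0021,0.0095,-0.0466,-8.16,0,0],[0.0021,0.0095,-0.0466,-8.16,0,0],[0.0021,0.0095,-0.0466,-8.16,0,0],[0,0,0,0,0,0],[0,0,0,0,0,0]]
  ]
}}

```text
time_s: 3.75
ee_pos: [0.4192, 0.1587, 0.3307]
eef_rot: [0.1, 1.57, -0.032]
force: [0.3, -0.3, 0.0]
grip_width: 0.0937
```

```bash
python3 - <<'E'
from h import *
c=snap('wrist','w1'); print(c['obs']['ee_pos'],c['obs']['qpos'].round(2)); print(tool(c['obs']).round(3))
E
```

```text
[0.41923627 0.1586983  0.33068782] [ 0.28 -0.    1.58 -0.    1.56 -1.16]
[[ 0.     0.132  0.991  0.419]
 [-0.     0.991 -0.132  0.159]
 [-1.     0.     0.     0.331]
 [ 0.     0.     0.     1.   ]]
```

View pics/w1.png

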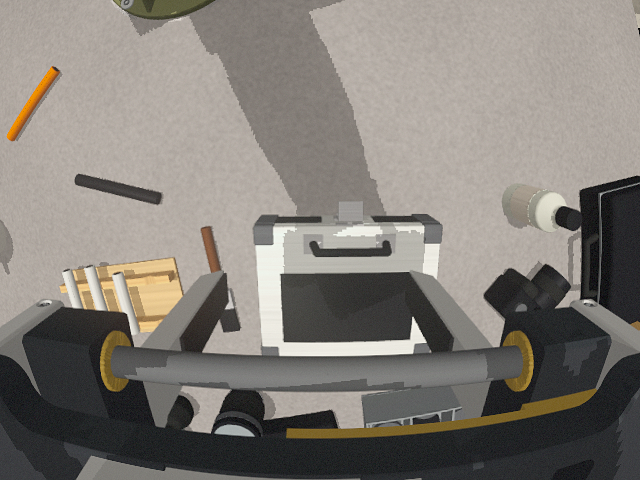

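The wrist view has the case front and centre: lip at about (350,210), handle bar at (350,250), panel (280-412, 275-342).

```bash
python3 - <<'E'
import cv2
s=cv2.imread('pics/w1.png')
cv2.imwrite('pics/c3.png',cv2.resize(s[190:360,245:455],None,fx=3.8,fy=3.5,interpolation=cv2.INTER_CUBIC))
E
```

```text
(no output)
```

View pics/c3.png

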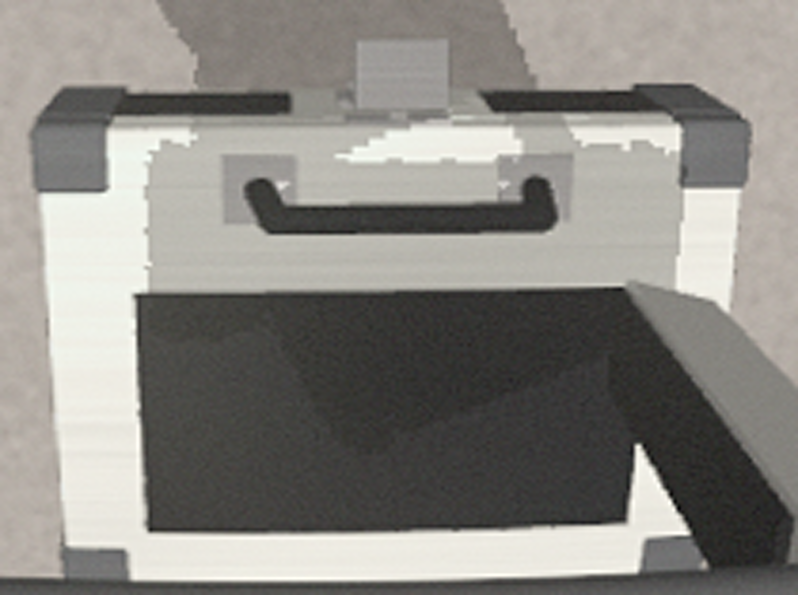

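```bash
python3 - <<'E'
from h import *
c=camera('wrist'); c['obs']=get_obs()
f=lambda x,y:(245+x/3.8,190+y/3.5)
for n,p,z in [('hL',(262,220),.108),('hR',(555,217),.108),('lipFL',(357,40),.0785),('lipFR',(447,40),.0785),('lipBL',(357,108),.0785),('lipBR',(447,108),.0785),('edgeL',(112,118),.07),('edgeR',(680,123),.07),('cornL',(32,140),.07),('cornR',(750,135),.07),('panFL',(136,294),.07),('panBL',(148,530),.07),('panBR',(627,522),.07),('panFR',(628,287),.07)]:
    print(n,onz(c,*f(*p),z).round(4))
E
```

```text
hL [0.4664 0.1496 0.108 ]
hR [0.4773 0.2368 0.108 ]
lipFL [0.4168 0.1856 0.0785]
lipFR [0.4203 0.2133 0.0785]
lipBL [0.4399 0.1828 0.0785]
lipBR [0.4436 0.2108 0.0785]
edgeL [0.4348 0.1053 0.07  ]
edgeR [0.4606 0.288  0.07  ]
cornL [0.439  0.0782 0.07  ]
cornR [0.4681 0.3122 0.07  ]
panFL [0.4996 0.1027 0.07  ]
panBL [0.5965 0.0907 0.07  ]
panBR [0.6188 0.2621 0.07  ]
panFR [0.5196 0.2664 0.07  ]
```

```bash
python3 - <<'E'
from h import *
plan([.430,.198,.10],Rdown(np.pi/2-.126))
E
```

```text
n 6 [0.0384, 0.0068, 0.0009, -0.06, -0.0, 0.0]
```

Call:
{"op": "step_arm", "data": {
  "motion": [
    [[0.0384,0.0068,0.0009,-0.06,0,0],[0.0384,0.0068,0.0009,-0.06,0,0],[0.0384,0.0068,0.0009,-0.06,0,0],[0.0384,0.0068,0.0009,-0.06,0,0],[0.0384,0.0068,0.0009,-0.06,0,0],[0.0384,0.0068,0.0009,-0.06,0,0],[0,0,0,0,0,0]]
  ],
  "fingers": 0.05
}}

```text
time_s: 4.72
ee_pos: [0.4287, 0.1979, 0.0979]
eef_rot: [-2.66, 1.565, -2.786]
force: [1.2, -0.4, 0.9]
grip_width: 0.0499
```

```bash
python3 - <<'E'
from h import *
c=snap('wrist','w2'); print(c['obs']['ee_pos'],c['obs']['grip_width']);plan([.430,.198,.0575],Rdown(np.pi/2-.126))
cv2.imwrite('pics/w2c.png',cv2.resize(c['pixels'][150:400,200:440,::-1],None,fx=2.4,fy=2.4))
E
```

```text
[0.42867333 0.19789393 0.09792855] 0.04991376488129907
n 1 [0.0424, -0.0, 0.0005, 0.03, -0.11, 0.06]
```

View pics/w2c.png

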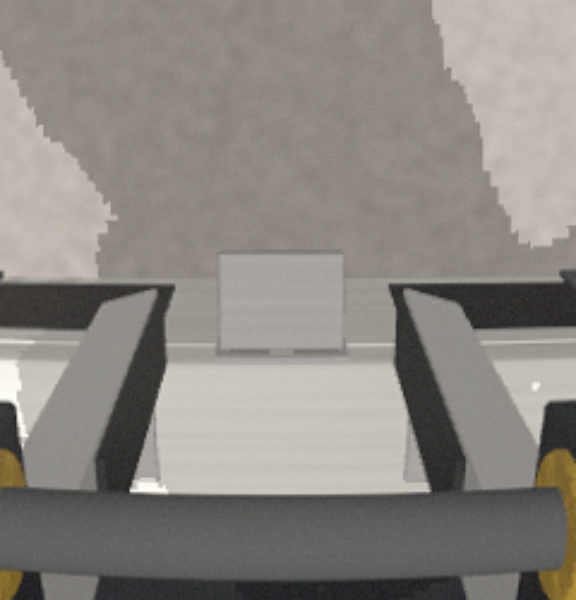

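The lip is centred between the fingers (218-344 in the crop, fingers at 165/390). I'll go down and pinch it.

Call:
{"op": "step_arm", "data": {
  "motion": [
    [[0.021,0,0,0,0,0],[0.0205,0,0,0,0,0],[0,0,0,0,0,0]]
  ]
}}

```text
time_s: 5.15
ee_pos: [0.4298, 0.1983, 0.0593]
eef_rot: [-2.461, 1.571, -2.587]
force: [0.2, -0.3, 0.6]
grip_width: 0.0502
```

Call:
{"op": "step_arm", "data": {
  "motion": [
    [[0,0,0,0,0,0],[0,0,0,0,0,0],[0,0,0,0,0,0],[0,0,0,0,0,0]]
  ],
  "fingers": 0.02,
  "squeeze": 15
}}

```text
time_s: 5.65
ee_pos: [0.4297, 0.1982, 0.0596]
eef_rot: [-0.747, 1.57, -0.871]
force: [-1.5, -6.4, 8.5]
grip_width: 0.0296
```

```bash
python3 - <<'E'
import numpy as np
th=np.linspace(0,1.3,9); o=14*np.cos(th)+42*np.sin(th); u=42*np.cos(th)-14*np.sin(th)
print(np.c_[-np.diff(u),-np.diff(o)].round(2).tolist())
E
```

```text
[[2.82, -6.61], [3.85, -6.07], [4.78, -5.36], [5.59, -4.52], [6.24, -3.56], [6.74, -2.5], [7.05, -1.38], [7.18, -0.22]]
```

Call:
{"op": "step_arm", "data": {
  "motion": [
    [[0.0028,0,-0.0066,0,0,0],[0.0038,0,-0.0061,0,0,0],[0.0048,0,-0.0054,0,0,0],[0.0056,0,-0.0045,0,0,0],[0.0062,0,-0.0036,0,0,0],[0.0067,0,-0.0025,0,0,0],[0.007,0,-0.0014,0,0,0],[0.0072,0,-0.0002,0,0,0],[0,0,0,0,0,0]]
  ]
}}

```text
time_s: 6.78
ee_pos: [0.3991, 0.2019, 0.0145]
eef_rot: [-2.189, 1.57, -2.314]
force: [-1.1, -5.8, -0.9]
grip_width: 0.0299
```

```bash
python3 - <<'E'
from h import *
c=snap('side','s3'); w=snap('wrist','w3')
cv2.imwrite('pics/s3c.png',np.hstack([cv2.resize(c['pixels'][230:350,225:365,::-1],(420,360)),cv2.resize(w['pixels'][120:360,180:440,::-1],(380,360))]))
E
```

```text
(no output)
```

View pics/s3c.png

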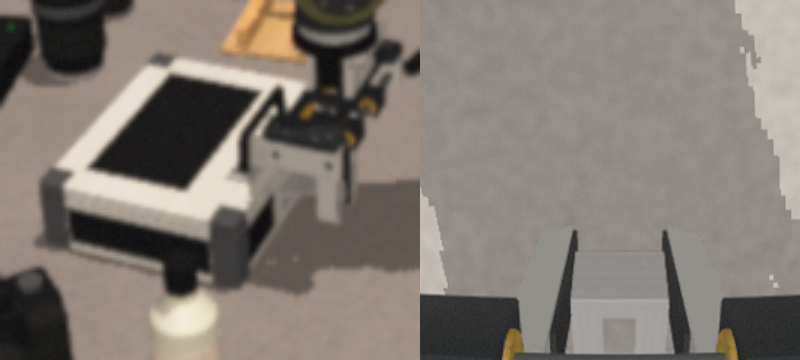

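Call:
{"op": "step_arm", "data": {
  "motion": [
    [[0,0,0,0,0,0],[0,0,0,0,0,0],[-0.03,0,0,0,0,0],[-0.06,0,0,0,0,0],[-0.06,0,0,0,0,0],[0,0,0,0,0,0]]
  ],
  "fingers": 0.05
}}

```text
time_s: 7.62
ee_pos: [0.4011, 0.2032, 0.1689]
eef_rot: [0.527, 1.563, 0.403]
force: [-0.8, 0.3, -0.2]
grip_width: 0.0502
```

```bash
python3 - <<'E'
from h import *
c=snap('side','s4'); 
cv2.imwrite('pics/s4c.png',cv2.resize(c['pixels'][220:350,225:385,::-1],None,fx=4,fy=4))
plan([.472,.193,.16],Rdown(-.126))
E
```

```text
n 11 [0.0006, 0.0047, 0.0056, 8.19, 0.01, -0.02]
```

View pics/s4c.png

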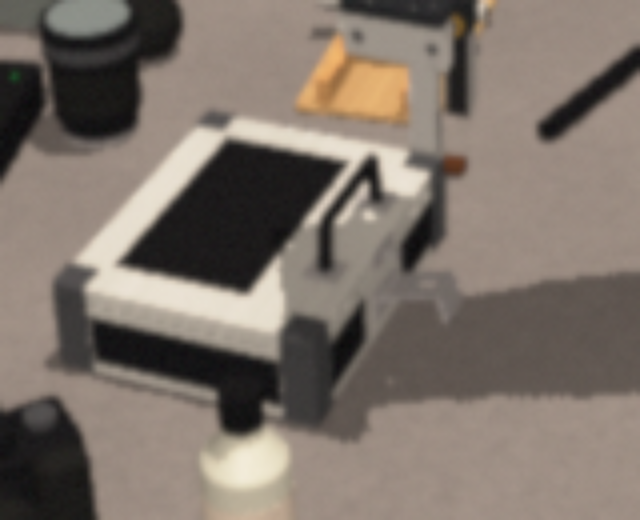

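The hasp lies out and down (lip at crop (455,300)), off its catch. Now the handle.

Call:
{"op": "step_arm", "data": {
  "motion": [
    [[0.0006,0.0047,0.0056,8.19,0,0],[0.0006,0.0047,0.0056,8.19,0,0],[0.0006,0.0047,0.0056,8.19,0,0],[0.0006,0.0047,0.0056,8.19,0,0],[0.0006,0.0047,0.0056,8.19,0,0],[0.0006,0.0047,0.0056,8.19,0,0],[0.0006,0.0047,0.0056,8.19,0,0],[0.0006,0.0047,0.0056,8.19,0,0],[0.0006,0.0047,0.0056,8.19,0,0],[0.0006,0.0047,0.0056,8.19,0,0],[0.0006,0.0047,0.0056,8.19,0,0],[0,0,0,0,0,0]]
  ]
}}

```text
time_s: 9.18
ee_pos: [0.4707, 0.1919, 0.1565]
eef_rot: [-1.159, 1.568, -2.856]
force: [-0.4, 0.6, 0.6]
grip_width: 0.0499
```

```bash
python3 - <<'E'
from h import *
c=snap('wrist','w5'); print(c['obs']['ee_pos'],c['obs']['qpos'].round(2));plan([.472,.193,.089],Rdown(-.126))
cv2.imwrite('pics/w5c.png',cv2.resize(c['pixels'][150:400,180:460,::-1],None,fx=2.4,fy=2.4))
E
```

```text
[0.4707085  0.19185128 0.15654965] [0.31 0.26 1.7  0.   1.19 0.44]
n 2 [0.0339, 0.0007, -0.0006, 0.08, 0.02, 0.05]
```

View pics/w5c.png

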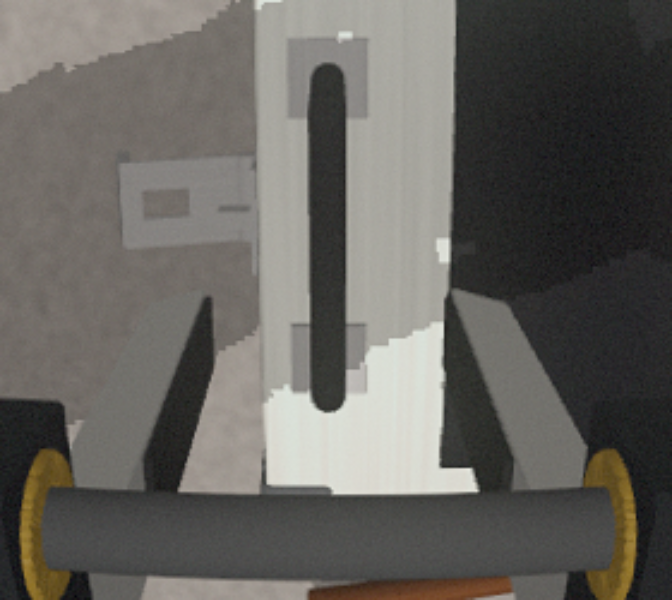

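Call:
{"op": "step_arm", "data": {
  "motion": [
    [[0.0339,0.0007,-0.0006,0,0,0],[0.0339,0.0007,-0.0006,0,0,0],[0,0,0,0,0,0]]
  ]
}}

```text
time_s: 9.6
ee_pos: [0.4712, 0.193, 0.0881]
eef_rot: [-1.139, 1.566, -2.833]
force: [0.3, 0.4, 0.1]
grip_width: 0.0502
```

Call:
{"op": "step_arm", "data": {
  "motion": [
    [[0,0,0,0,0,0],[0,0,0,0,0,0],[0,0,0,0,0,0],[0,0,0,0,0,0],[0,0,0,0,0,0],[0,0,0,0,0,0]]
  ],
  "fingers": 0.0,
  "squeeze": 25
}}

```text
time_s: 10.35
ee_pos: [0.4708, 0.1935, 0.0903]
eef_rot: [-1.432, 1.566, -3.129]
force: [-15.6, 1.5, 11.4]
grip_width: 0.0092
```

```bash
python3 - <<'E'
import numpy as np
th=np.linspace(0,1.6,31); x=-168*np.cos(th)+52*np.sin(th); z=52*np.cos(th)+168*np.sin(th)
print((np.c_[-np.diff(z),np.diff(x)]/1000).round(4).tolist())
E
```

```text
[[-0.0089, 0.003], [-0.0087, 0.0035], [-0.0085, 0.0039], [-0.0083, 0.0044], [-0.008, 0.0048], [-0.0078, 0.0052], [-0.0075, 0.0057], [-0.0072, 0.006], [-0.0068, 0.0064], [-0.0065, 0.0068], [-0.0061, 0.0071], [-0.0057, 0.0074], [-0.0053, 0.0077], [-0.0049, 0.008], [-0.0045, 0.0082], [-0.004, 0.0085], [-0.0036, 0.0087], [-0.0031, 0.0088], [-0.0026, 0.009], [-0.0021, 0.0091], [-0.0017, 0.0092], [-0.0012, 0.0093], [-0.0007, 0.0094], [-0.0002, 0.0094], [0.0003, 0.0094], [0.0008, 0.0093], [0.0013, 0.0093], [0.0018, 0.0092], [0.0023, 0.0091], [0.0028, 0.009]]
```

Call:
{"op": "step_arm", "data": {
  "motion": [
    [[-0.0089,0.003,0,0,0,0],[-0.0087,0.0035,0,0,0,0],[-0.0085,0.0039,0,0,0,0],[-0.0083,0.0044,0,0,0,0],[-0.008,0.0048,0,0,0,0],[-0.0078,0.0052,0,0,0,0]]
  ]
}}

```text
time_s: 11.1
ee_pos: [0.4943, 0.1905, 0.1402]
eef_rot: [-1.431, 1.563, -3.127]
force: [-23.4, 3.0, 10.0]
grip_width: 0.009
```

Call:
{"op": "step_arm", "data": {
  "motion": [
    [[-0.0075,0.0057,0,0,0,0],[-0.0072,0.006,0,0,0,0],[-0.0068,0.0064,0,0,0,0],[-0.0065,0.0068,0,0,0,0],[-0.0061,0.0071,0,0,0,0],[-0.0057,0.0074,0,0,0,0],[-0.0053,0.0077,0,0,0,0],[-0.0049,0.008,0,0,0,0],[-0.0045,0.0082,0,0,0,0]]
  ]
}}

```text
time_s: 12.22
ee_pos: [0.5595, 0.1826, 0.1966]
eef_rot: [-2.287, 1.57, 2.3]
force: [-11.0, 0.5, 11.7]
grip_width: 0.0089
```

```bash
python3 - <<'E'
from h import *
c=snap('side','s6'); 
cv2.imwrite('pics/s6c.png',cv2.resize(c['pixels'][180:350,225:385,::-1],None,fx=3.5,fy=3.5))
E
```

```text
(no output)
```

View pics/s6c.png

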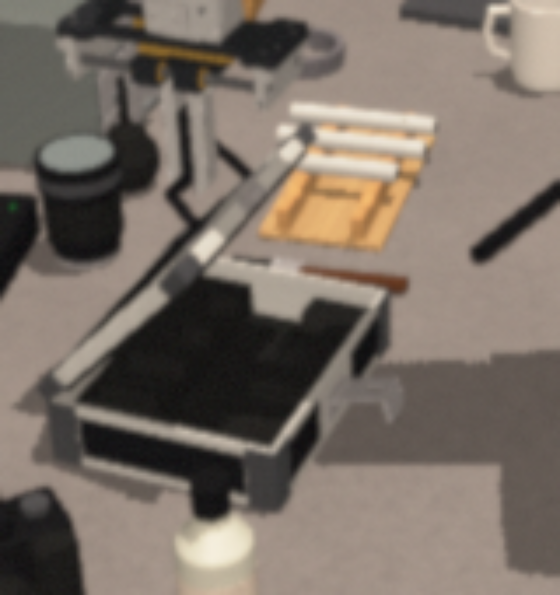

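The lid is following. I'll continue.

Call:
{"op": "step_arm", "data": {
  "motion": [
    [[-0.004,0.0085,0,0,0,0],[-0.0036,0.0087,0,0,0,0],[-0.0031,0.0088,0,0,0,0],[-0.0026,0.009,0,0,0,0],[-0.0021,0.0091,0,0,0,0],[-0.0017,0.0092,0,0,0,0],[-0.0012,0.0093,0,0,0,0],[-0.0007,0.0094,0,0,0,0]]
  ]
}}

```text
time_s: 13.28
ee_pos: [0.6319, 0.1731, 0.214]
eef_rot: [3.06, 1.571, 1.363]
force: [-4.1, 3.2, 2.7]
grip_width: 0.009
```

Call:
{"op": "step_arm", "data": {
  "motion": [
    [[-0.0002,0.0094,0,0,0,0],[0.0003,0.0094,0,0,0,0],[0.0008,0.0093,0,0,0,0],[0.0013,0.0093,0,0,0,0],[0.0018,0.0092,0,0,0,0],[0.0023,0.0091,0,0,0,0],[0,0,0,0,0,0]]
  ]
}}

```text
time_s: 14.15
ee_pos: [0.6877, 0.1658, 0.2072]
eef_rot: [1.595, 1.57, -0.103]
force: [2.6, 2.2, 1.0]
grip_width: 0.0093
```

```bash
python3 - <<'E'
from h import *
c=snap('side','s7'); 
cv2.imwrite('pics/s7c.png',cv2.resize(c['pixels'][180:350,225:385,::-1],None,fx=3.5,fy=3.5))
h=np.array([.4708+.168*.992,.1935-.168*.126,.0903-.052]); p=get_obs()['ee_pos']-h
print(p, get_obs()['force'], 'lid', np.arctan2(p[2],p@[.992,-.126,0]*-1)-np.arctan2(52,168))
E
```

```text
[ 0.04988202 -0.00650249  0.16899947] [2.01256572 1.07866328 0.84632858] lid 1.5599223257075256
```

View pics/s7c.png

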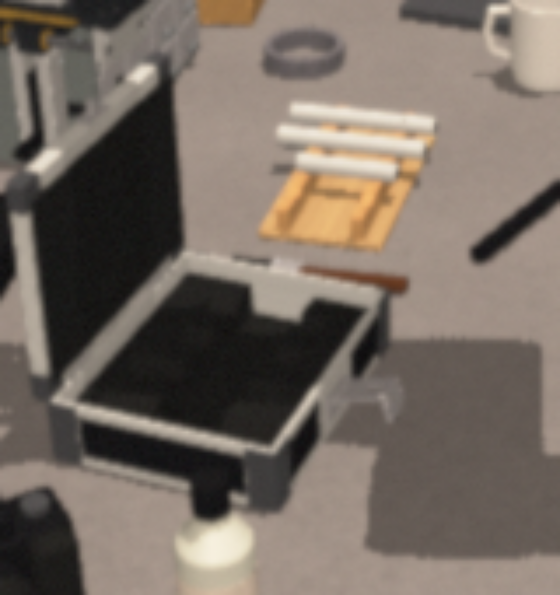

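Call:
{"op": "step_arm", "data": {
  "motion": [
    [[0.0026,0.006,0,0,0,0],[0.0015,0.004,0,0,0,0],[0.001,0.003,0,0,0,0],[0,0,0,0,0,0]]
  ]
}}

```text
time_s: 14.7
ee_pos: [0.6955, 0.165, 0.2048]
eef_rot: [-1.401, 1.56, -3.097]
force: [-50.7, -2.0, 26.7]
grip_width: 0.0112
```

Call:
{"op": "step_arm", "data": {
  "motion": [
    [[-0.001,-0.003,0,0,0,0],[0,0,0,0,0,0],[0,0,0,0,0,0],[0,0,0,0,0,0]]
  ],
  "fingers": 0.03
}}

```text
time_s: 15.2
ee_pos: [0.6968, 0.1646, 0.203]
eef_rot: [-1.115, 1.57, -2.812]
force: [0.1, 0.3, 0.3]
grip_width: 0.0303
```

Call:
{"op": "step_arm", "data": {
  "motion": [
    [[-0.03,0,0,0,0,0],[-0.05,0,0,0,0,0],[-0.04,0,0,0,0,0],[0,-0.05,0,0,0,0],[0,-0.05,0,0,0,0],[0,-0.06,0,0,0,0],[0,-0.06,0,0,0,0],[0,0,0,0,0,0]]
  ]
}}

```text
time_s: 16.2
ee_pos: [0.4757, 0.1929, 0.3245]
eef_rot: [2.077, 1.569, 0.382]
force: [-0.1, -0.5, -0.2]
grip_width: 0.03
```

```bash
python3 - <<'E'
from h import *
c=snap('side','s8'); 
cv2.imwrite('pics/s8c.png',cv2.resize(c['pixels'][180:350,225:385,::-1],None,fx=3.5,fy=3.5))
plan([.542,-.178,.30],Rdown(np.pi/2))
plan([.45,-.178,.32],Rdown(np.pi/2))
E
```

```text
n 12 [0.002, -0.0164, 0.0314, -8.1, 0.0, -0.01]
n 12 [0.0003, -0.0233, 0.0262, -8.1, 0.0, -0.01]
```

View pics/s8c.png

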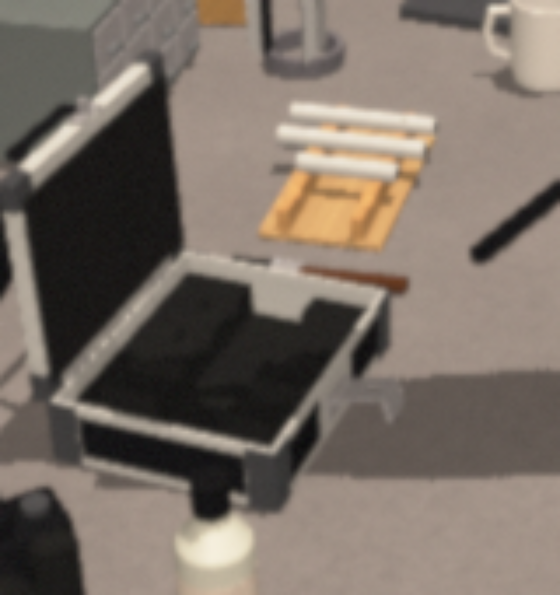

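Call:
{"op": "step_arm", "data": {
  "motion": [
    [[0.0003,-0.0233,0.0262,-8.1,0,0],[0.0003,-0.0233,0.0262,-8.1,0,0],[0.0003,-0.0233,0.0262,-8.1,0,0],[0.0003,-0.0233,0.0262,-8.1,0,0],[0.0003,-0.0233,0.0262,-8.1,0,0],[0.0003,-0.0233,0.0262,-8.1,0,0],[0.0003,-0.0233,0.0262,-8.1,0,0],[0.0003,-0.0233,0.0262,-8.1,0,0],[0.0003,-0.0233,0.0262,-8.1,0,0],[0.0003,-0.0233,0.0262,-8.1,0,0],[0.0003,-0.0233,0.0262,-8.1,0,0],[0.0003,-0.0233,0.0262,-8.1,0,0]]
  ],
  "fingers": 0.045
}}

```text
time_s: 17.75
ee_pos: [0.4516, -0.1812, 0.3197]
eef_rot: [-1.204, 1.571, -1.202]
force: [0.1, 0.2, 0.3]
grip_width: 0.045
```

Call:
{"op": "step_arm", "data": {
  "motion": [
    [[0,0,0,0,0,0],[0,0,0,0,0,0]]
  ]
}}

```text
time_s: 18.0
ee_pos: [0.4506, -0.1792, 0.3196]
eef_rot: [2.618, 1.57, 2.616]
force: [0.0, -0.7, 0.5]
grip_width: 0.0449
```

```bash
python3 - <<'E'
from h import *
c=snap('wrist','w9'); print(c['obs']['ee_pos'],c['obs']['eef_rot'])
E
```

```text
[ 0.45056585 -0.17915501  0.3195822 ] [2.61833188 1.57016007 2.6158937 ]
```

View pics/w9.png

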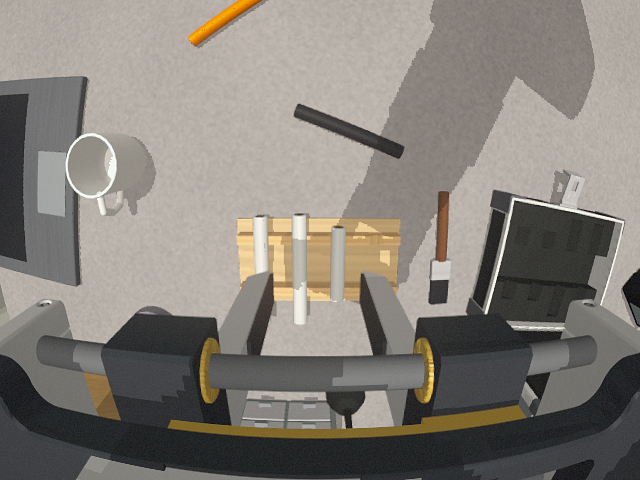

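```bash
python3 - <<'E'
from h import *
c=camera('wrist'); c['obs']=get_obs(); im=c['pixels']; hsv=cv2.cvtColor(im,cv2.COLOR_RGB2HSV)
m=((hsv[:,:,1]<45)&(hsv[:,:,2]>110)).astype(np.uint8); 
for u0,u1,rows in [(248,275,(225,245,265)),(288,312,(225,245,265,285,305)),(326,350,(235,250,265,280,295))]:
    P=[]
    for v in rows:
        x=np.where(m[v,u0:u1])[0]
        if len(x): P.append(onz(c,(x.min()+x.max())/2+u0,v,.037)); print(v,x.min()+u0,x.max()+u0,P[-1].round(4))
cv2.imwrite('pics/w9c.png',cv2.resize(im[200:340,225:415,::-1],None,fx=4,fy=4,interpolation=cv2.INTER_CUBIC))
E
```

```text
225 253 266 [ 0.479  -0.2515  0.037 ]
245 254 267 [ 0.5056 -0.2512  0.037 ]
265 255 268 [ 0.533  -0.2511  0.037 ]
225 292 305 [ 0.4793 -0.2014  0.037 ]
245 292 305 [ 0.5056 -0.2017  0.037 ]
265 293 305 [ 0.5328 -0.2015  0.037 ]
285 293 305 [ 0.561  -0.2019  0.037 ]
305 288 311 [ 0.5903 -0.2018  0.037 ]
235 331 344 [ 0.4924 -0.1516  0.037 ]
250 331 344 [ 0.5124 -0.1513  0.037 ]
265 331 343 [ 0.5329 -0.1517  0.037 ]
280 330 343 [ 0.5539 -0.152   0.037 ]
295 330 343 [ 0.5756 -0.1517  0.037 ]
```

View pics/w9c.png

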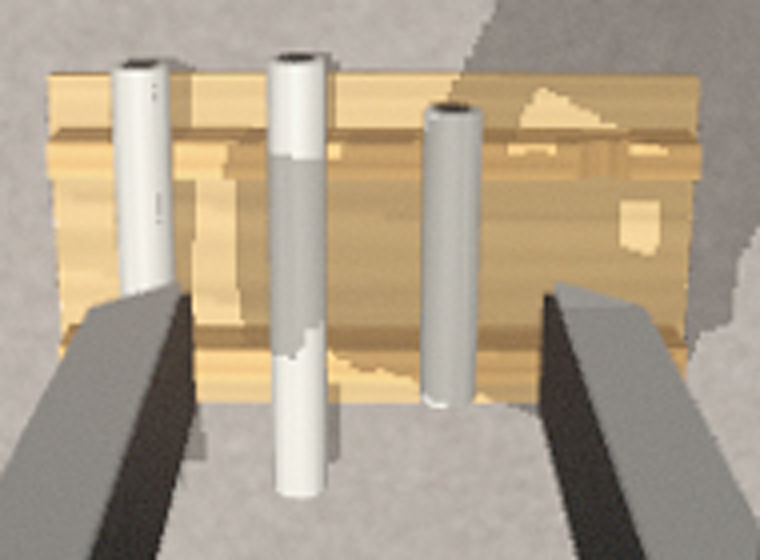

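```bash
python3 - <<'E'
from h import *
c=camera('wrist'); c['obs']=get_obs()
f=lambda x,y:(225+x/4,200+y/4)
for n,p in [('a',(141,70)),('b',(297,63)),('bfar',(299,494)),('c',(452,112)),('cfar',(446,405))]: print(n,onz(c,*f(*p),.0455).round(4))
plan([.536,-.202,.10],Rdown(np.pi/2))
E
```

```text
a [ 0.4677 -0.2488  0.0455]
b [ 0.4657 -0.1998  0.0455]
bfar [ 0.6146 -0.2014  0.0455]
c [ 0.4814 -0.1515  0.0455]
cfar [ 0.5811 -0.1519  0.0455]
n 6 [0.0367, -0.0039, 0.0143, -0.01, 0.01, 0.0]
```

```bash
python3 - <<'E'
from h import *
plan([.531,-.1517,.09],Rdown(np.pi/2))
E
```

```text
n 6 [0.0384, 0.0045, 0.0134, -0.01, 0.01, 0.0]
```

Call:
{"op": "step_arm", "data": {
  "motion": [
    [[0.0384,0.0045,0.0134,0,0,0],[0.0384,0.0045,0.0134,0,0,0],[0.0384,0.0045,0.0134,0,0,0],[0.0384,0.0045,0.0134,0,0,0],[0.0384,0.0045,0.0134,0,0,0],[0.0384,0.0045,0.0134,0,0,0],[0,0,0,0,0,0]]
  ],
  "fingers": 0.04
}}

```text
time_s: 19.02
ee_pos: [0.5298, -0.1509, 0.0876]
eef_rot: [2.794, 1.567, 2.795]
force: [0.2, -0.6, 0.9]
grip_width: 0.0403
```

```bash
python3 - <<'E'
from h import *
c=snap('wrist','w10'); print(c['obs']['ee_pos'])
plan([.531,-.1517,.018],Rdown(np.pi/2))
cv2.imwrite('pics/w10c.png',cv2.resize(c['pixels'][100:400,180:460,::-1],None,fx=2,fy=2))
E
```

```text
[ 0.5298453  -0.15091791  0.08761212]
n 2 [0.0358, -0.0001, 0.0003, -0.0, -0.03, -0.01]
```

View pics/w10c.png

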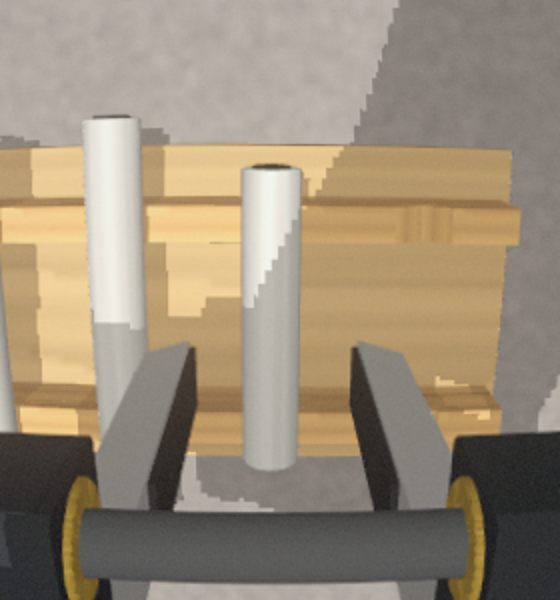

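The short rod (crop 270,315) is centred between the fingers. I'll grasp it.

Call:
{"op": "step_arm", "data": {
  "motion": [
    [[0.0355,0,0.0003,0,0,0],[0.0345,0,0.0003,0,0,0],[0,0,0,0,0,0]]
  ]
}}

```text
time_s: 19.45
ee_pos: [0.5308, -0.1519, 0.0198]
eef_rot: [2.818, 1.57, 2.817]
force: [-0.2, -0.7, -0.3]
grip_width: 0.0404
```

Call:
{"op": "step_arm", "data": {
  "motion": [
    [[0,0,0,0,0,0],[0,0,0,0,0,0],[0,0,0,0,0,0],[0,0,0,0,0,0]]
  ],
  "fingers": 0.008,
  "squeeze": 30
}}

```text
time_s: 19.95
ee_pos: [0.5321, -0.1519, 0.021]
eef_rot: [-0.182, 1.569, -0.182]
force: [-2.4, 2.4, 8.5]
grip_width: 0.0179
```

Call:
{"op": "step_arm", "data": {
  "motion": [
    [[-0.03,0,0,0,0,0],[-0.05,0,0,0,0,0],[-0.05,0,0,0,0,0],[-0.04,0,0,0,0,0],[0,0,0,0,0,0]]
  ]
}}

```text
time_s: 20.58
ee_pos: [0.5324, -0.1523, 0.1931]
eef_rot: [-0.357, 1.565, -0.357]
force: [-0.1, -0.4, -1.4]
grip_width: 0.0183
```

```bash
python3 - <<'E'
from h import *
o=np.array([.543,.184]); ex=np.array([.992,-.1257]); ey=np.array([.1257,.992])
print(o-.025*ey)
plan([*(o-.025*ey-.08*ex),.19],Rdown(np.pi/2-.126))
E
```

```text
[0.5398575 0.1592   ]
n 8 [0.0003, 0.0397, -0.0112, 0.9, 0.04, 0.01]
```

Call:
{"op": "step_arm", "data": {
  "motion": [
    [[0,0.0397,-0.0112,0.9,0,0],[0,0.0397,-0.0112,0.9,0,0],[0,0.0397,-0.0112,0.9,0,0],[0,0.0397,-0.0112,0.9,0,0],[0,0.0397,-0.0112,0.9,0,0],[0,0.0397,-0.0112,0.9,0,0],[0,0.0397,-0.0112,0.9,0,0],[0,0.0397,-0.0112,0.9,0,0],[0,0,0,0,0,0]]
  ]
}}

```text
time_s: 21.7
ee_pos: [0.4586, 0.1717, 0.1886]
eef_rot: [-2.875, 1.569, -2.998]
force: [-0.3, 0.0, -0.1]
grip_width: 0.018
```

```bash
python3 - <<'E'
from h import *
c=snap('wrist','w11'); print(c['obs']['ee_pos'])
i=c['pixels'].astype(float); g=(255*(i/255)**.5).astype(np.uint8)
cv2.imwrite('pics/w11g.png',cv2.resize(g[90:440,110:560,::-1],None,fx=1.7,fy=1.7))
E
```

```text
[0.45858347 0.17173935 0.18861669]
```

View pics/w11g.png

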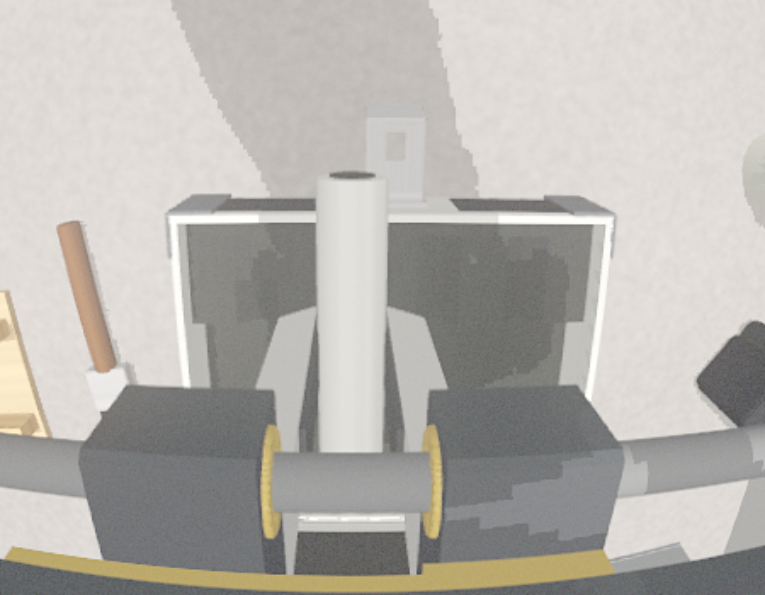

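```bash
python3 - <<'E'
from h import *
c=camera('wrist'); c['obs']=get_obs()
f=lambda x,y:(110+x/1.7,90+y/1.7)
o=np.array([.543,.184]); ex=np.array([.992,-.1257]); ey=np.array([.1257,.992])
for n,p,z in [('FLin',(182,223),.056),('FRin',(605,223),.056),('FLout',(172,214),.056),('FRout',(613,214),.056),('trL',(191,322),.038),('trR',(586,321),.038),('leftrim far in',(189,385),.056),('rightrim far in',(588,390),.056),('rodendtop',(352,180),.189+.019+.009)]:
    P=onz(c,*f(*p),z); q=P[:2]-o; print(n,P.round(4),'case',(q@ex).round(4),(q@ey).round(4))
E
```

```text
FLin [0.4408 0.0845 0.056 ] case -0.0889 -0.1116
FRin [0.4681 0.305  0.056 ] case -0.0895 0.1106
FLout [0.4354 0.08   0.056 ] case -0.0937 -0.1167
FRout [0.4637 0.3099 0.056 ] case -0.0945 0.1149
trL [0.5009 0.073  0.038 ] case -0.0278 -0.1154
trR [0.5299 0.2993 0.038 ] case -0.0275 0.1128
leftrim far in [0.5318 0.0695 0.056 ] case 0.0033 -0.115
rightrim far in [0.5657 0.2945 0.056 ] case 0.0086 0.1125
rodendtop [0.4088 0.1766 0.217 ] case -0.1322 -0.0242
```

```bash
python3 - <<'E'
from h import *
plan([.541,.158,.10],Rdown(np.pi/2-.126),4)
E
```

```text
n 4 [0.0222, -0.0003, 0.0207, 0.01, -0.01, 0.01]
```

Call:
{"op": "step_arm", "data": {
  "motion": [
    [[0.0222,-0.0003,0.0207,0,0,0],[0.0222,-0.0003,0.0207,0,0,0],[0.0222,-0.0003,0.0207,0,0,0],[0.0222,-0.0003,0.0207,0,0,0],[0,0,0,0,0,0]]
  ]
}}

```text
time_s: 22.42
ee_pos: [0.5413, 0.1568, 0.0987]
eef_rot: [-2.769, 1.567, -2.897]
force: [-0.3, -0.6, -0.6]
grip_width: 0.0183
```

```bash
python3 - <<'E'
from h import *
plan([.541,.158,.0245],Rdown(np.pi/2-.126),5)
c=snap('wrist','w12')
cv2.imwrite('pics/w12g.png',c['pixels'][90:440,110:560,::-1])
E
```

```text
n 5 [0.0148, 0.0003, -0.0001, -0.02, -0.04, 0.01]
```

View pics/w12g.png

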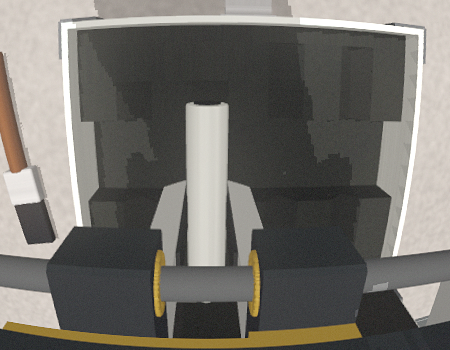

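Call:
{"op": "step_arm", "data": {
  "motion": [
    [[0.0148,0.0002,0,0,0,0],[0.0148,0.0002,0,0,0,0],[0.0148,0.0002,0,0,0,0],[0.0148,0.0002,0,0,0,0],[0.0145,0.0002,0,0,0,0],[0,0,0,0,0,0],[0,0,0,0,0,0]]
  ]
}}

```text
time_s: 23.35
ee_pos: [0.5419, 0.1594, 0.0273]
eef_rot: [0.33, 1.57, 0.204]
force: [0.1, 0.4, -0.4]
grip_width: 0.0182
```

Call:
{"op": "step_arm", "data": {
  "motion": [
    [[0.002,0,0,0,0,0],[0.002,0,0,0,0,0],[0,0,0,0,0,0]]
  ]
}}

```text
time_s: 23.72
ee_pos: [0.542, 0.1591, 0.0237]
eef_rot: [-0.168, 1.57, -0.294]
force: [-2.0, -3.1, 6.6]
grip_width: 0.0184
```

Contact force of 6.6 N upward: the rod is seated. I'll release it.

Call:
{"op": "step_arm", "data": {
  "motion": [
    [[0,0,0,0,0,0],[0,0,0,0,0,0],[-0.03,0,0,0,0,0],[-0.05,0,0,0,0,0],[-0.05,0,0,0,0,0],[-0.05,0,-0.04,0,0,0],[0,0,-0.04,0,0,0],[0,0,0,0,0,0]]
  ],
  "fingers": 0.035
}}

```text
time_s: 24.72
ee_pos: [0.4619, 0.1697, 0.2026]
eef_rot: [0.524, 1.569, 0.399]
force: [1.2, 0.1, -0.5]
grip_width: 0.0352
```

```bash
python3 - <<'E'
from h import *
c=snap('wrist','w13'); print(c['obs']['ee_pos'])
i=c['pixels'].astype(float); g=(255*(i/255)**.5).astype(np.uint8)
cv2.imwrite('pics/w13g.png',cv2.resize(g[90:440,110:560,::-1],None,fx=1.7,fy=1.7))
d=snap('side','s13'); cv2.imwrite('pics/s13c.png',cv2.resize(d['pixels'][190:330,225:425,::-1],None,fx=4,fy=4))
plan([.543,-.2515,.16],Rdown(np.pi/2))
plan([.540,-.2017,.16],Rdown(np.pi/2))
E
```

```text
[0.46185922 0.16973785 0.20255837]
n 10 [0.0042, -0.0415, 0.0108, -0.72, 0.0, -0.0]
n 9 [0.0047, -0.0406, 0.0114, -0.8, 0.0, -0.0]
```

View pics/w13g.png

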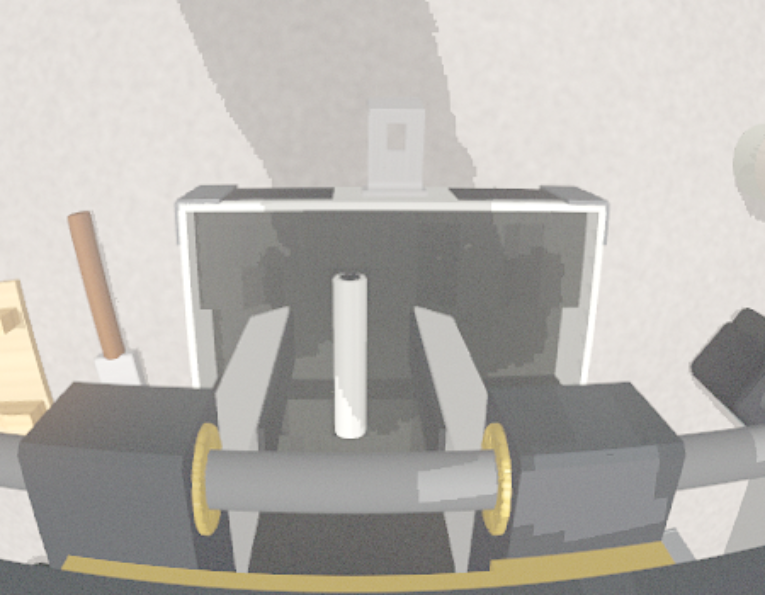

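View pics/s13c.png

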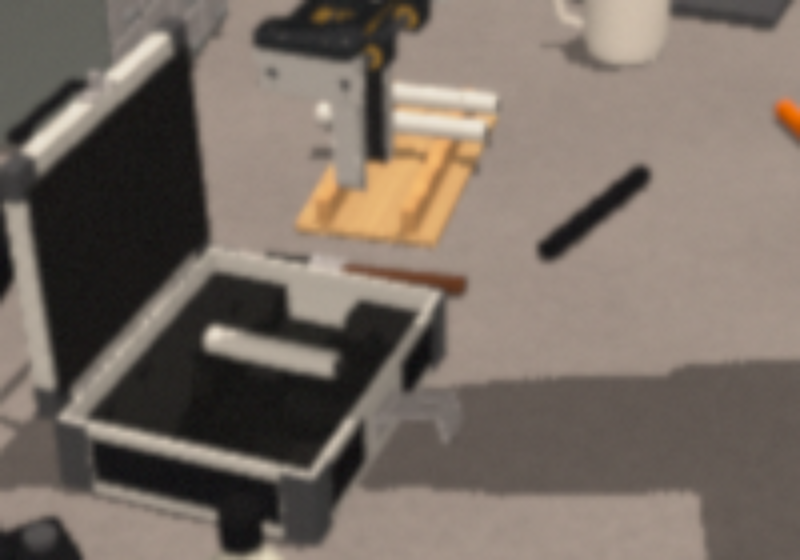

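The short rod lies in its groove; both long rods are still on the rest. I'll go for the next one (y=-0.202).

Call:
{"op": "step_arm", "data": {
  "motion": [
    [[0.0047,-0.0406,0.0114,-0.8,0,0],[0.0047,-0.0406,0.0114,-0.8,0,0],[0.0047,-0.0406,0.0114,-0.8,0,0],[0.0047,-0.0406,0.0114,-0.8,0,0],[0.0047,-0.0406,0.0114,-0.8,0,0],[0.0047,-0.0406,0.0114,-0.8,0,0],[0.0047,-0.0406,0.0114,-0.8,0,0],[0.0047,-0.0406,0.0114,-0.8,0,0],[0.0047,-0.0406,0.0114,-0.8,0,0],[0,0,0,0,0,0]]
  ],
  "fingers": 0.04
}}

```text
time_s: 26.08
ee_pos: [0.54, -0.205, 0.1577]
eef_rot: [2.829, 1.569, 2.826]
force: [-1.0, 0.5, 0.5]
grip_width: 0.0398
```

```bash
python3 - <<'E'
from h import *
c=snap('wrist','w14'); print(c['obs']['ee_pos'])
plan([.540,-.2017,.02],Rdown(np.pi/2))
cv2.imwrite('pics/w14c.png',cv2.resize(c['pixels'][100:400,150:490,::-1],None,fx=2,fy=2))
E
```

```text
[ 0.54004886 -0.2049577   0.15772828]
n 4 [0.0345, 0.0004, 0.0001, -0.04, -0.02, -0.01]
```

View pics/w14c.png

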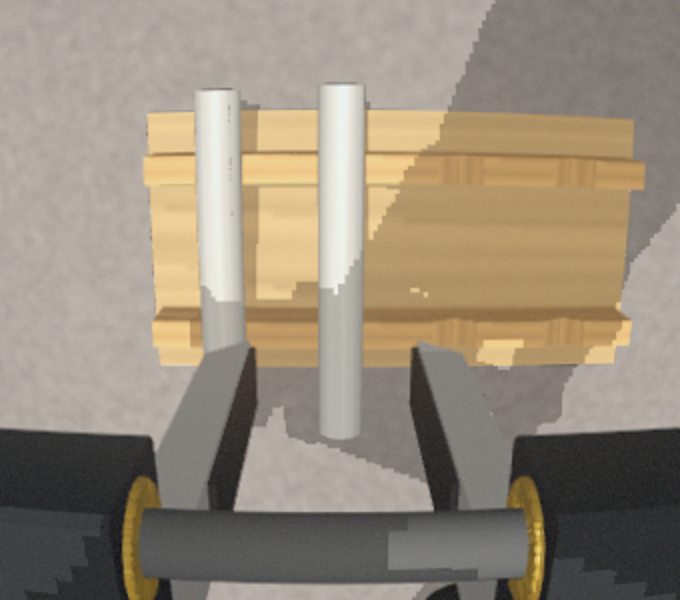

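Call:
{"op": "step_arm", "data": {
  "motion": [
    [[0.0345,0.0004,0,0,0,0],[0.0345,0.0004,0,0,0,0],[0.0345,0.0004,0,0,0,0],[0.033,0.0004,0,0,0,0],[0,0,0,0,0,0]]
  ]
}}

```text
time_s: 26.75
ee_pos: [0.5388, -0.1994, 0.0209]
eef_rot: [2.697, 1.566, 2.697]
force: [0.8, -0.8, 0.5]
grip_width: 0.0401
```

Call:
{"op": "step_arm", "data": {
  "motion": [
    [[0,0,0,0,0,0],[0,0,0,0,0,0],[0,0,0,0,0,0],[0,0,0,0,0,0]]
  ],
  "fingers": 0.008
}}

```text
time_s: 27.25
ee_pos: [0.5407, -0.2014, 0.0245]
eef_rot: [-0.589, 1.567, -0.59]
force: [-0.8, -4.3, 6.7]
grip_width: 0.018
```

Call:
{"op": "step_arm", "data": {
  "motion": [
    [[-0.03,0,0,0,0,0],[-0.05,0,0,0,0,0],[-0.05,0,0,0,0,0],[-0.04,0,0,0,0,0],[0,0,0,0,0,0]]
  ]
}}

```text
time_s: 27.88
ee_pos: [0.5409, -0.2009, 0.1965]
eef_rot: [-0.39, 1.565, -0.39]
force: [-0.2, 0.1, -1.8]
grip_width: 0.0179
```

```bash
python3 - <<'E'
from h import *
o=np.array([.5442,.1828]); ex=np.array([.992,-.1257]); ey=np.array([.1257,.992])
print(o+.025*ey)
plan([*(o+.025*ey),.19],Rdown(np.pi/2-.126))
c=snap('wrist','w15');cv2.imwrite('pics/w15c.png',c['pixels'][100:400,150:490,::-1])
E
```

```text
[0.5473425 0.2076   ]
n 10 [0.0006, 0.0408, -0.0017, 0.72, 0.03, 0.01]
```

View pics/w15c.png

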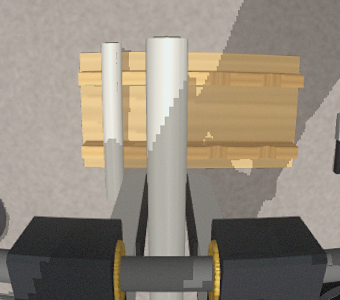

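Call:
{"op": "step_arm", "data": {
  "motion": [
    [[0.0006,0.0408,-0.0017,0.72,0,0],[0.0006,0.0408,-0.0017,0.72,0,0],[0.0006,0.0408,-0.0017,0.72,0,0],[0.0006,0.0408,-0.0017,0.72,0,0],[0.0006,0.0408,-0.0017,0.72,0,0],[0.0006,0.0408,-0.0017,0.72,0,0],[0.0006,0.0408,-0.0017,0.72,0,0],[0.0006,0.0408,-0.0017,0.72,0,0],[0.0006,0.0408,-0.0017,0.72,0,0],[0.0006,0.0408,-0.0017,0.72,0,0],[0,0,0,0,0,0],[0,0,0,0,0,0]]
  ]
}}

```text
time_s: 29.42
ee_pos: [0.5457, 0.2071, 0.1858]
eef_rot: [-2.674, 1.569, -2.8]
force: [-0.3, -0.7, -0.1]
grip_width: 0.0181
```

```bash
python3 - <<'E'
from h import *
print(get_obs()['ee_pos'])
plan([.5473,.2076,.031],Rdown(np.pi/2-.126),6)
c=snap('wrist','w16')
i=c['pixels'].astype(float); g=(255*(i/255)**.5).astype(np.uint8)
cv2.imwrite('pics/w16g.png',cv2.resize(g[40:440,110:560,::-1],None,fx=1.4,fy=1.4))
E
```

```text
[0.54568042 0.20706771 0.18582265]
n 6 [0.0258, 0.0001, 0.0003, 0.0, -0.02, 0.01]
```

View pics/w16g.png

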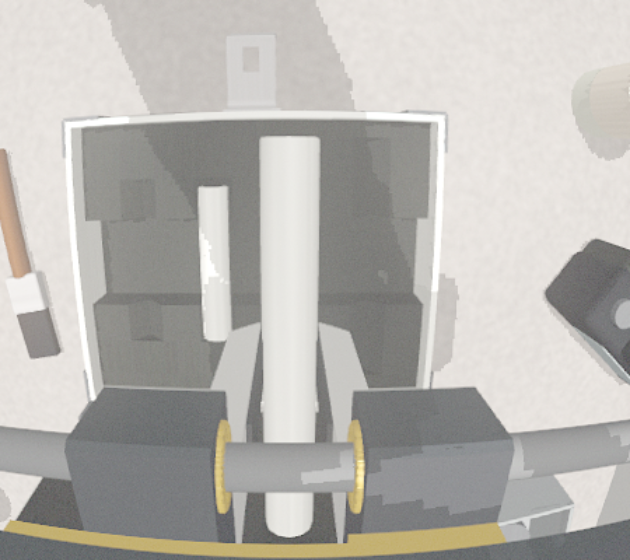

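Call:
{"op": "step_arm", "data": {
  "motion": [
    [[0.0258,0.0001,0.0003,0,0,0],[0.0258,0.0001,0.0003,0,0,0],[0.0258,0.0001,0.0003,0,0,0],[0.0258,0.0001,0.0003,0,0,0],[0.0258,0.0001,0.0003,0,0,0],[0.0258,0.0001,0.0003,0,0,0],[0,0,0,0,0,0],[0,0,0,0,0,0]]
  ]
}}

```text
time_s: 30.48
ee_pos: [0.5484, 0.2073, 0.0329]
eef_rot: [0.187, 1.57, 0.06]
force: [-0.5, 0.1, -0.4]
grip_width: 0.0181
```

Call:
{"op": "step_arm", "data": {
  "motion": [
    [[0.002,0,0,0,0,0],[0.002,0,0,0,0,0],[0,0,0,0,0,0],[0,0,0,0,0,0]]
  ]
}}

```text
time_s: 30.98
ee_pos: [0.548, 0.2079, 0.0283]
eef_rot: [0.485, 1.571, 0.359]
force: [-0.2, 0.4, -0.1]
grip_width: 0.0184
```

Call:
{"op": "step_arm", "data": {
  "motion": [
    [[0.002,0,0,0,0,0],[0.001,0,0,0,0,0],[0,0,0,0,0,0]]
  ]
}}

```text
time_s: 31.35
ee_pos: [0.5487, 0.2082, 0.026]
eef_rot: [0.489, 1.569, 0.363]
force: [0.8, 0.9, 6.5]
grip_width: 0.0183
```

Seated (6.5 N). I'll release it and go back to the rest for the last rod.

Call:
{"op": "step_arm", "data": {
  "motion": [
    [[0,0,0,0,0,0],[0,0,0,0,0,0],[-0.03,0,0,0,0,0],[-0.05,0,0,0,0,0],[-0.05,0,0,0,0,0],[-0.05,0,0,0,0,0],[0,0,-0.05,0,0,0],[0,0,-0.03,0,0,0],[0,0,0,0,0,0]]
  ],
  "fingers": 0.035
}}

```text
time_s: 32.48
ee_pos: [0.4674, 0.2182, 0.2055]
eef_rot: [0.529, 1.57, 0.404]
force: [1.0, 0.1, 0.6]
grip_width: 0.035
```

```bash
python3 - <<'E'
from h import *
c=snap('wrist','w17'); print(c['obs']['ee_pos'])
i=c['pixels'].astype(float); g=(255*(i/255)**.5).astype(np.uint8)
d=snap('side','s17')
a=cv2.resize(g[90:440,110:560,::-1],(450,350)); b=cv2.resize(d['pixels'][190:330,225:385,::-1],(400,350))
cv2.imwrite('pics/x17.png',np.hstack([a,b])[:,:800])
plan([.5425,-.2515,.16],Rdown(np.pi/2))
E
```

```text
[0.46743885 0.2182119  0.20551542]
n 11 [0.0041, -0.0421, 0.0096, -0.66, 0.0, -0.0]
```

View pics/x17.png

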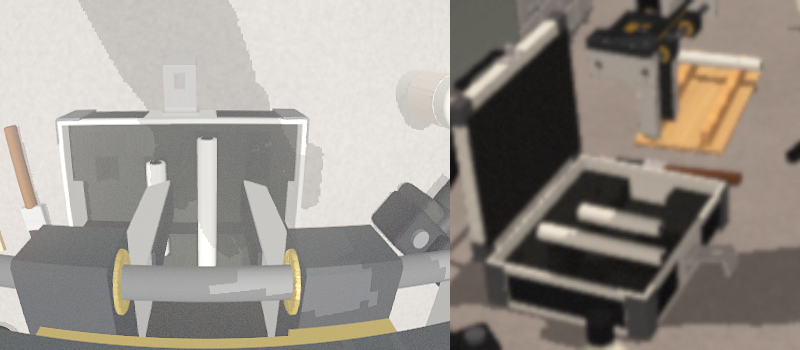

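Call:
{"op": "step_arm", "data": {
  "motion": [
    [[0.0041,-0.0421,0.0096,-0.66,0,0],[0.0041,-0.0421,0.0096,-0.66,0,0],[0.0041,-0.0421,0.0096,-0.66,0,0],[0.0041,-0.0421,0.0096,-0.66,0,0],[0.0041,-0.0421,0.0096,-0.66,0,0],[0.0041,-0.0421,0.0096,-0.66,0,0],[0.0041,-0.0421,0.0096,-0.66,0,0],[0.0041,-0.0421,0.0096,-0.66,0,0],[0.0041,-0.0421,0.0096,-0.66,0,0],[0.0041,-0.0421,0.0096,-0.66,0,0],[0.0041,-0.0421,0.0096,-0.66,0,0],[0,0,0,0,0,0]]
  ],
  "fingers": 0.045
}}

```text
time_s: 34.08
ee_pos: [0.5422, -0.254, 0.1585]
eef_rot: [2.793, 1.569, 2.791]
force: [-0.4, 0.2, -0.2]
grip_width: 0.045
```

```bash
python3 - <<'E'
from h import *
c=snap('wrist','w18'); print(c['obs']['ee_pos'])
plan([.5425,-.2515,.02],Rdown(np.pi/2),5)
cv2.imwrite('pics/w18c.png',cv2.resize(c['pixels'][100:400,150:490,::-1],None,fx=2,fy=2))
E
```

```text
[ 0.54215593 -0.25398243  0.15853531]
n 5 [0.0278, 0.0002, 0.0001, -0.02, -0.02, -0.01]
```

View pics/w18c.png

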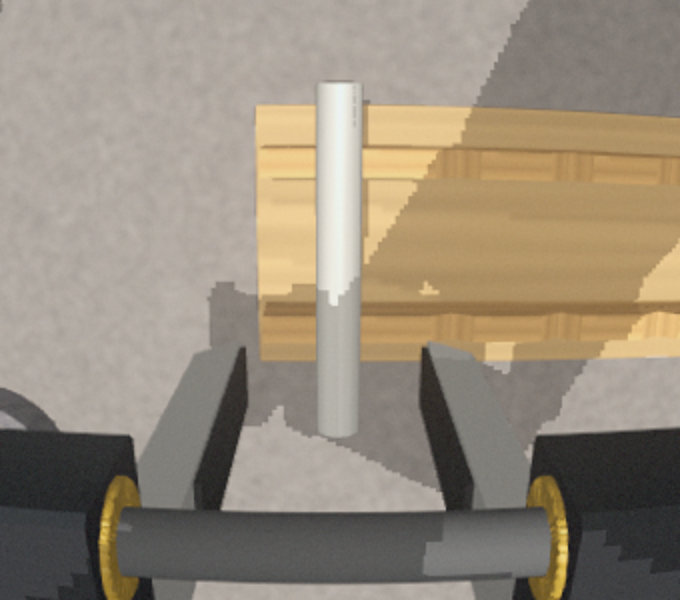

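Call:
{"op": "step_arm", "data": {
  "motion": [
    [[0.0278,0.0002,0.0001,0,0,0],[0.0278,0.0002,0.0001,0,0,0],[0.0278,0.0002,0.0001,0,0,0],[0.0278,0.0002,0.0001,0,0,0],[0.0278,0.0002,0.0001,0,0,0],[0.002,0,0,0,0,0],[0,0,0,0,0,0]]
  ]
}}

```text
time_s: 35.0
ee_pos: [0.5432, -0.2499, 0.02]
eef_rot: [-0.432, 1.57, -0.431]
force: [0.3, -0.2, 0.4]
grip_width: 0.0447
```

Call:
{"op": "step_arm", "data": {
  "motion": [
    [[0,0,0,0,0,0],[0,0,0,0,0,0],[0,0,0,0,0,0],[0,0,0,0,0,0]]
  ],
  "fingers": 0.008
}}

```text
time_s: 35.5
ee_pos: [0.5432, -0.2511, 0.02]
eef_rot: [-0.841, 1.568, -0.841]
force: [0.0, -4.9, 3.8]
grip_width: 0.0181
```

Call:
{"op": "step_arm", "data": {
  "motion": [
    [[-0.03,0,0,0,0,0],[-0.05,0,0,0,0,0],[-0.05,0,0,0,0,0],[-0.04,0,0,0,0,0],[0,0,0,0,0,0]]
  ]
}}

```text
time_s: 36.12
ee_pos: [0.5437, -0.2505, 0.1924]
eef_rot: [-0.492, 1.565, -0.492]
force: [0.6, 0.8, -1.1]
grip_width: 0.0181
```

```bash
python3 - <<'E'
from h import *
o=np.array([.5442,.1828]); ex=np.array([.992,-.1257]); ey=np.array([.1257,.992])
print(o+.075*ey)
plan([*(o+.075*ey),.19],Rdown(np.pi/2-.126))
c=snap('wrist','w19');cv2.imwrite('pics/w19c.png',c['pixels'][100:400,150:490,::-1])
E
```

```text
[0.5536275 0.2572   ]
n 12 [0.0001, 0.0423, -0.0016, 0.6, 0.02, 0.01]
```

View pics/w19c.png

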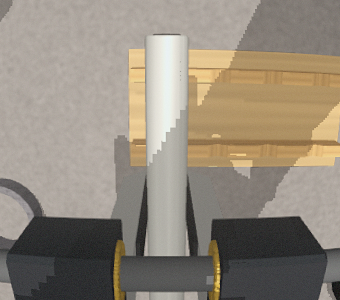

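Call:
{"op": "step_arm", "data": {
  "motion": [
    [[0,0.0423,-0.0016,0.6,0,0],[0,0.0423,-0.0016,0.6,0,0],[0,0.0423,-0.0016,0.6,0,0],[0,0.0423,-0.0016,0.6,0,0],[0,0.0423,-0.0016,0.6,0,0],[0,0.0423,-0.0016,0.6,0,0],[0,0.0423,-0.0016,0.6,0,0],[0,0.0423,-0.0016,0.6,0,0],[0,0.0423,-0.0016,0.6,0,0],[0,0.0423,-0.0016,0.6,0,0],[0,0.0423,-0.0016,0.6,0,0],[0,0.0423,-0.0016,0.6,0,0]]
  ]
}}

```text
time_s: 37.67
ee_pos: [0.5518, 0.2587, 0.1872]
eef_rot: [-2.621, 1.568, -2.747]
force: [0.0, 0.0, -1.1]
grip_width: 0.018
```

Call:
{"op": "step_arm", "data": {
  "motion": [
    [[0,0,0,0,0,0],[0,0,0,0,0,0]]
  ]
}}

```text
time_s: 37.92
ee_pos: [0.552, 0.257, 0.1877]
eef_rot: [-2.575, 1.569, -2.699]
force: [0.1, -0.4, -1.6]
grip_width: 0.0184
```

```bash
python3 - <<'E'
from h import *
print(get_obs()['ee_pos'])
plan([.5536,.2572,.027],Rdown(np.pi/2-.126),6)
c=snap('wrist','w20')
i=c['pixels'].astype(float); g=(255*(i/255)**.5).astype(np.uint8)
cv2.imwrite('pics/w20g.png',cv2.resize(g[40:440,110:560,::-1],None,fx=1.4,fy=1.4))
E
```

```text
[0.55203427 0.25699123 0.18769175]
n 6 [0.0268, 0.0001, 0.0003, 0.01, -0.02, 0.01]
```

View pics/w20g.png

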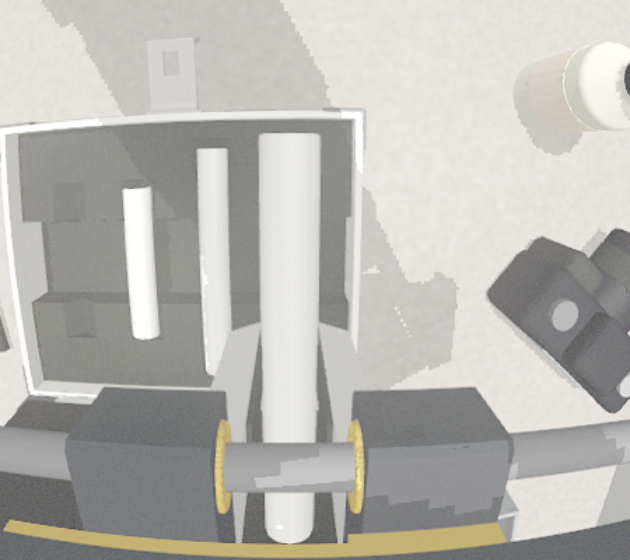

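Call:
{"op": "step_arm", "data": {
  "motion": [
    [[0.0268,0.0001,0.0003,0,0,0],[0.0268,0.0001,0.0003,0,0,0],[0.0268,0.0001,0.0003,0,0,0],[0.0268,0.0001,0.0003,0,0,0],[0.0268,0.0001,0.0003,0,0,0],[0.0268,0.0001,0.0003,0,0,0],[0,0,0,0,0,0],[0,0,0,0,0,0]]
  ]
}}

```text
time_s: 38.98
ee_pos: [0.5548, 0.2575, 0.0293]
eef_rot: [0.414, 1.57, 0.289]
force: [0.3, -0.0, -0.9]
grip_width: 0.0179
```

Call:
{"op": "step_arm", "data": {
  "motion": [
    [[0.002,0,0,0,0,0],[0.002,0,0,0,0,0],[0.002,0,0,0,0,0],[0,0,0,0,0,0]]
  ]
}}

```text
time_s: 39.48
ee_pos: [0.5543, 0.2579, 0.0222]
eef_rot: [1.79, 1.571, 1.665]
force: [-0.2, 0.4, -0.9]
grip_width: 0.0182
```

Call:
{"op": "step_arm", "data": {
  "motion": [
    [[0.0015,0,0,0,0,0],[0,0,0,0,0,0],[0,0,0,0,0,0]]
  ]
}}

```text
time_s: 39.85
ee_pos: [0.5545, 0.2581, 0.0219]
eef_rot: [0.693, 1.57, 0.568]
force: [-5.1, -0.4, 10.4]
grip_width: 0.0182
```

Call:
{"op": "step_arm", "data": {
  "motion": [
    [[0,0,0,0,0,0],[0,0,0,0,0,0],[-0.03,0,0,0,0,0],[-0.05,0,0,0,0,0],[-0.05,0,0,0,0,0],[-0.05,0,0,0,0,0],[-0.03,-0.03,-0.06,0,0,0],[-0.03,-0.03,-0.06,0,0,0],[0,0,-0.01,0,0,0],[0,0,0,0,0,0]]
  ],
  "fingers": 0.032
}}

```text
time_s: 41.1
ee_pos: [0.4368, 0.2215, 0.2517]
eef_rot: [0.49, 1.57, 0.365]
force: [0.9, -0.7, -0.3]
grip_width: 0.0318
```

```bash
python3 - <<'E'
from h import *
c=snap('wrist','w21'); print(c['obs']['ee_pos'])
i=c['pixels'].astype(float); g=(255*(i/255)**.5).astype(np.uint8)
cv2.imwrite('pics/w21g.png',cv2.resize(g[140:390,180:520,::-1],None,fx=2.3,fy=2.3))
d=snap('side','s21'); cv2.imwrite('pics/s21c.png',cv2.resize(d['pixels'][190:330,225:425,::-1],None,fx=4,fy=4))
d=snap('scene','c21'); cv2.imwrite('pics/c21c.png',cv2.resize(d['pixels'][180:340,240:440,::-1],None,fx=4,fy=3.7))
E
```

```text
[0.43680851 0.22146453 0.25172617]
```

View pics/w21g.png

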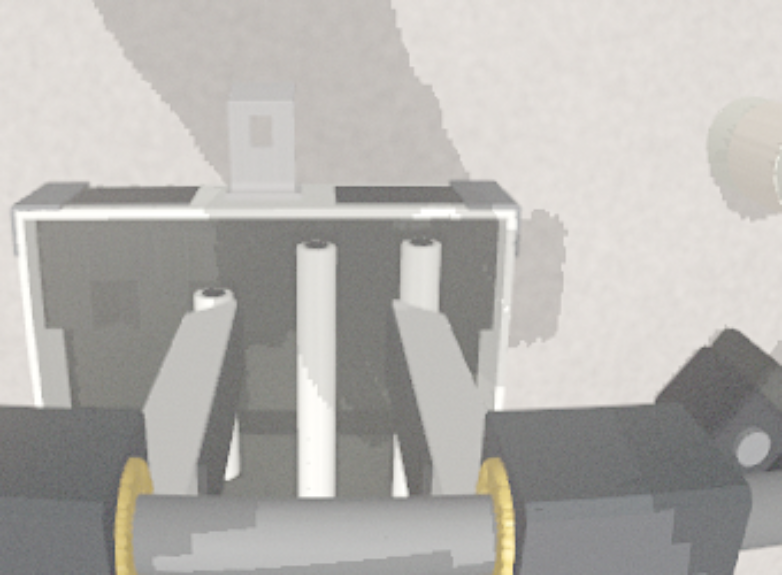

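View pics/s21c.png

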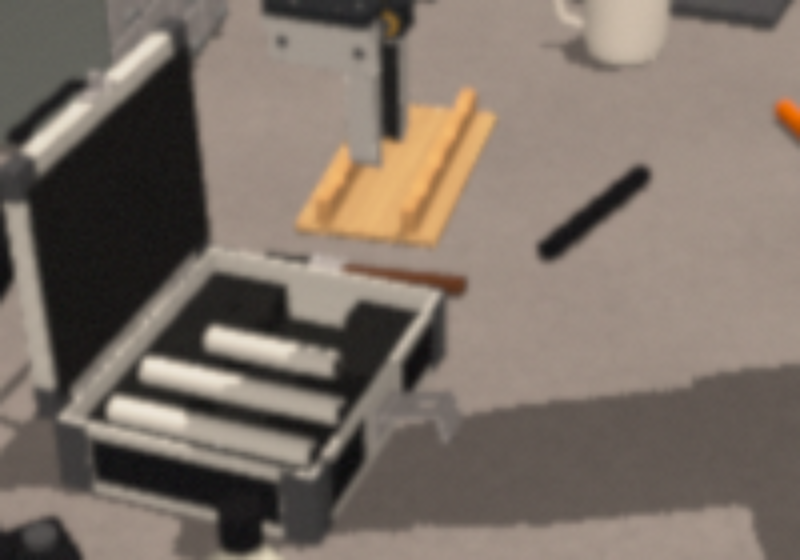

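View pics/c21c.png

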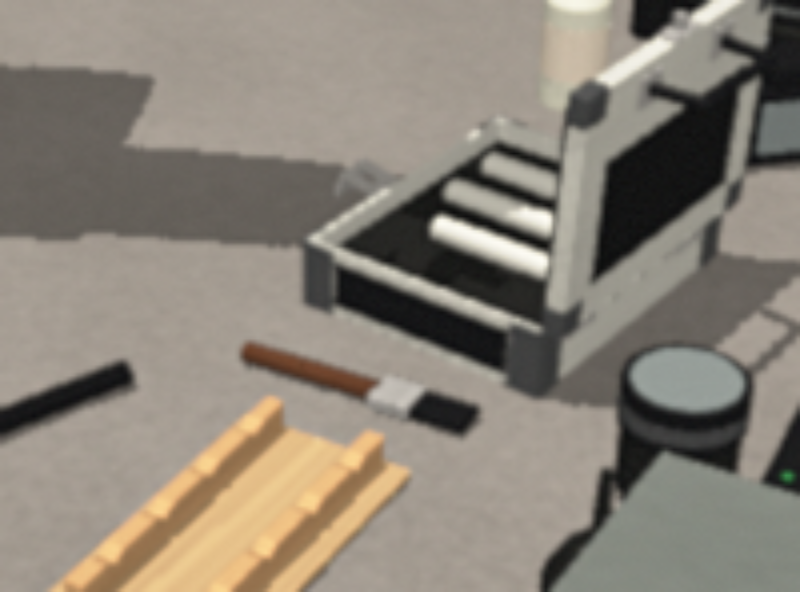

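All three rods are in the case and the rest is empty. I'll check depth by drawing the predicted ends of fully seated rods on the side view.

```bash
python3 - <<'E'
from h import *
o=np.array([.5442,.1828]); ex=np.array([.992,-.1257]); ey=np.array([.1257,.992])
for n,box in [('side',(225,330,260,320)),('scene',(320,260,420,200))]:
    c=camera(n); im=cv2.resize(c['pixels'][:,:,::-1],None,fx=8,fy=8,interpolation=cv2.INTER_CUBIC)
    for y,L in [(-.025,.05),(.025,.075),(.075,.075)]:
        for s in (-1,1):
            p=o+ey*y+ex*s*L
            for z,col in [(.0489,(0,0,255)),(.0299,(0,255,0))]:
                u=proj(c,[[*p,z]])[0]; cv2.circle(im,tuple(int(k*8) for k in u),4,col,-1)
    if n=='side': q=im[255*8:310*8,245*8:315*8]
    else: q=im[205*8:280*8,330*8:400*8]
    cv2.imwrite(f'pics/chk_{n}.png',q)
E
```

```text
(no output)
```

View pics/chk_side.png

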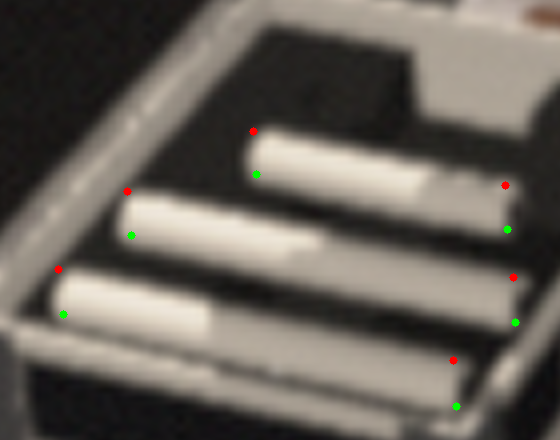

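View pics/chk_scene.png

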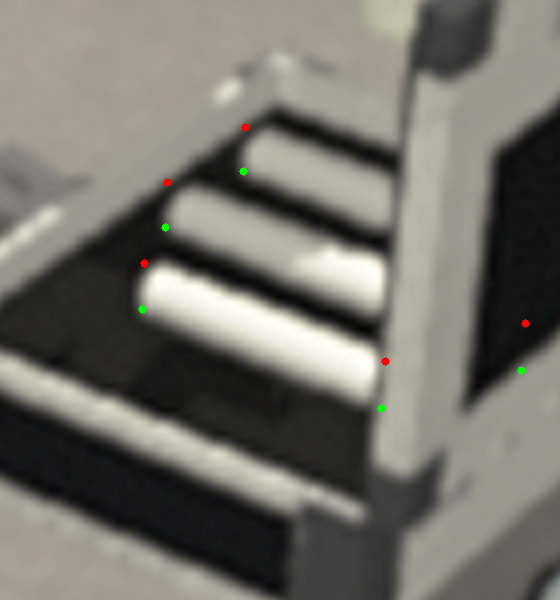

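Predicted and seen ends agree within about 1 mm on every rod, so they are down and level. Next I'll go back to the handle.

```bash
python3 - <<'E'
from h import *
plan([.50,.19,.32],Rdown(-.126))
E
```

```text
n 11 [-0.0063, 0.0026, 0.0066, 8.19, -0.0, 0.01]
```

Call:
{"op": "step_arm", "data": {
  "motion": [
    [[-0.0063,0.0026,0.0066,8.19,0,0],[-0.0063,0.0026,0.0066,8.19,0,0],[-0.0063,0.0026,0.0066,8.19,0,0],[-0.0063,0.0026,0.0066,8.19,0,0],[-0.0063,0.0026,0.0066,8.19,0,0],[-0.0063,0.0026,0.0066,8.19,0,0],[-0.0063,0.0026,0.0066,8.19,0,0],[-0.0063,0.0026,0.0066,8.19,0,0],[-0.0063,0.0026,0.0066,8.19,0,0],[-0.0063,0.0026,0.0066,8.19,0,0],[-0.0063,0.0026,0.0066,8.19,0,0],[0,0,0,0,0,0]]
  ],
  "fingers": 0.03
}}

```text
time_s: 42.85
ee_pos: [0.5002, 0.1896, 0.3207]
eef_rot: [-1.06, 1.57, -2.757]
force: [0.9, 0.7, -0.4]
grip_width: 0.0301
```

```bash
python3 - <<'E'
from h import *
plan([.697,.1646,.325],Rdown(-.126))
E
```

```text
n 5 [-0.0009, 0.0397, -0.0, -0.01, 0.0, 0.0]
```

Call:
{"op": "step_arm", "data": {
  "motion": [
    [[-0.0009,0.0397,0,0,0,0],[-0.0009,0.0397,0,0,0,0],[-0.0009,0.0397,0,0,0,0],[-0.0009,0.0397,0,0,0,0],[-0.0009,0.0397,0,0,0,0],[0,0,0,0,0,0],[0,0,0,0,0,0]]
  ]
}}

```text
time_s: 43.72
ee_pos: [0.6962, 0.1651, 0.3249]
eef_rot: [-1.377, 1.57, -3.072]
force: [-0.7, 0.1, 0.2]
grip_width: 0.0302
```

```bash
python3 - <<'E'
from h import *
plan([.697,.1646,.2035],Rdown(-.126),4)
c=snap('wrist','w22'); cv2.imwrite('pics/w22c.png',cv2.resize(c['pixels'][100:400,150:490,::-1],None,fx=2,fy=2))
E
```

```text
n 4 [0.0303, 0.0002, 0.0001, 0.02, 0.0, 0.01]
```

View pics/w22c.png

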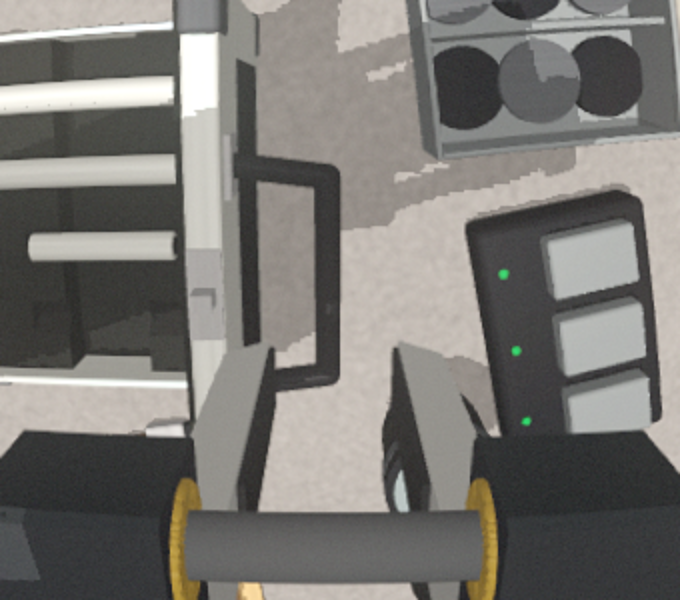

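Call:
{"op": "step_arm", "data": {
  "motion": [
    [[0.0303,0.0002,0,0,0,0],[0.0303,0.0002,0,0,0,0],[0.0303,0.0002,0,0,0,0],[0.0303,0.0002,0,0,0,0],[0,0,0,0,0,0],[0,0,0,0,0,0]]
  ]
}}

```text
time_s: 44.52
ee_pos: [0.6974, 0.1649, 0.2068]
eef_rot: [1.903, 1.568, 0.207]
force: [-0.4, 0.2, 0.3]
grip_width: 0.0303
```

Call:
{"op": "step_arm", "data": {
  "motion": [
    [[0,0,0,0,0,0],[0,0,0,0,0,0],[0,0,0,0,0,0],[0,0,0,0,0,0]]
  ],
  "fingers": 0.0,
  "squeeze": 25
}}

```text
time_s: 45.02
ee_pos: [0.6941, 0.1652, 0.2055]
eef_rot: [-1.424, 1.562, -3.12]
force: [-32.6, -1.3, 11.3]
grip_width: 0.009
```

```bash
python3 - <<'E'
import numpy as np
th=np.linspace(1.59,0,31); x=-168*np.cos(th)+52*np.sin(th); z=52*np.cos(th)+168*np.sin(th)
print((np.c_[-np.diff(z),np.diff(x)]/1000).round(4).tolist())
E
```

```text
[[-0.0027, -0.0089], [-0.0022, -0.0091], [-0.0017, -0.0092], [-0.0012, -0.0092], [-0.0008, -0.0093], [-0.0003, -0.0093], [0.0002, -0.0093], [0.0007, -0.0093], [0.0012, -0.0092], [0.0017, -0.0092], [0.0022, -0.0091], [0.0027, -0.0089], [0.0031, -0.0088], [0.0036, -0.0086], [0.004, -0.0084], [0.0045, -0.0082], [0.0049, -0.0079], [0.0053, -0.0076], [0.0057, -0.0074], [0.0061, -0.007], [0.0065, -0.0067], [0.0068, -0.0064], [0.0071, -0.006], [0.0074, -0.0056], [0.0077, -0.0052], [0.008, -0.0048], [0.0082, -0.0044], [0.0085, -0.0039], [0.0087, -0.0035], [0.0088, -0.003]]
```

Call:
{"op": "step_arm", "data": {
  "motion": [
    [[0,-0.003,0,0,0,0],[-0.0027,-0.0089,0,0,0,0],[-0.0022,-0.0091,0,0,0,0],[-0.0017,-0.0092,0,0,0,0],[-0.0012,-0.0092,0,0,0,0],[-0.0008,-0.0093,0,0,0,0],[-0.0003,-0.0093,0,0,0,0],[0.0002,-0.0093,0,0,0,0],[0.0007,-0.0093,0,0,0,0],[0.0012,-0.0092,0,0,0,0]]
  ]
}}

```text
time_s: 46.28
ee_pos: [0.6115, 0.1754, 0.2111]
eef_rot: [-0.632, 1.571, -2.33]
force: [2.5, -1.5, 3.7]
grip_width: 0.009
```

Call:
{"op": "step_arm", "data": {
  "motion": [
    [[0.0017,-0.0092,0,0,0,0],[0.0022,-0.0091,0,0,0,0],[0.0027,-0.0089,0,0,0,0],[0.0031,-0.0088,0,0,0,0],[0.0036,-0.0086,0,0,0,0],[0.004,-0.0084,0,0,0,0],[0.0045,-0.0082,0,0,0,0],[0.0049,-0.0079,0,0,0,0],[0.0053,-0.0076,0,0,0,0]]
  ]
}}

```text
time_s: 47.4
ee_pos: [0.5356, 0.1853, 0.1789]
eef_rot: [-3.058, 1.571, 1.528]
force: [1.6, 1.0, 1.3]
grip_width: 0.009
```

Call:
{"op": "step_arm", "data": {
  "motion": [
    [[0.0057,-0.0074,0,0,0,0],[0.0061,-0.007,0,0,0,0],[0.0065,-0.0067,0,0,0,0],[0.0068,-0.0064,0,0,0,0],[0.0071,-0.006,0,0,0,0],[0.0074,-0.0056,0,0,0,0]]
  ]
}}

```text
time_s: 48.15
ee_pos: [0.4969, 0.1901, 0.139]
eef_rot: [-1.384, 1.571, -3.081]
force: [2.2, 2.5, 0.8]
grip_width: 0.0092
```

```bash
python3 - <<'E'
from h import *
c=snap('side','s23'); 
cv2.imwrite('pics/s23c.png',cv2.resize(c['pixels'][180:350,225:385,::-1],None,fx=3.5,fy=3.5))
E
```

```text
(no output)
```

View pics/s23c.png

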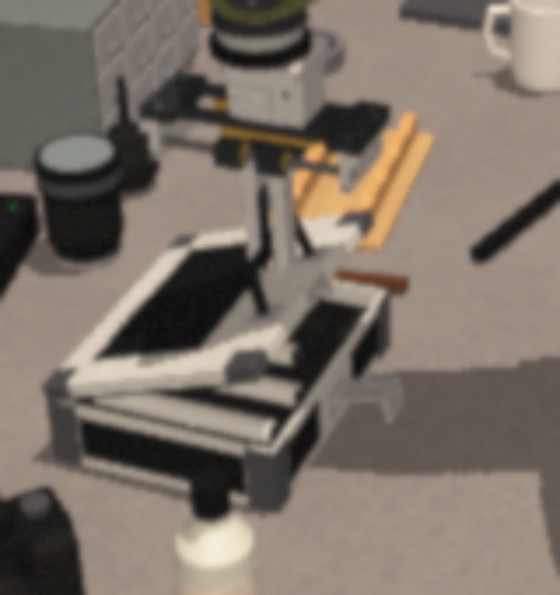

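Call:
{"op": "step_arm", "data": {
  "motion": [
    [[0.0077,-0.0052,0,0,0,0],[0.008,-0.0048,0,0,0,0],[0.0082,-0.0044,0,0,0,0],[0.0085,-0.0039,0,0,0,0],[0.0087,-0.0035,0,0,0,0],[0.0088,-0.003,0,0,0,0],[0,0,0,0,0,0]]
  ]
}}

```text
time_s: 49.08
ee_pos: [0.4717, 0.1932, 0.0884]
eef_rot: [-1.275, 1.568, -2.972]
force: [-4.1, 3.2, -1.6]
grip_width: 0.0091
```

Call:
{"op": "step_arm", "data": {
  "motion": [
    [[0.003,-0.0005,0,0,0,0],[0.002,0,0,0,0,0],[0,0,0,0,0,0]]
  ]
}}

```text
time_s: 49.45
ee_pos: [0.4708, 0.1934, 0.0847]
eef_rot: [-1.371, 1.567, -3.069]
force: [-15.7, 2.0, 13.9]
grip_width: 0.0091
```

Call:
{"op": "step_arm", "data": {
  "motion": [
    [[0.002,0,0,0,0,0],[0,0,0,0,0,0]]
  ]
}}

```text
time_s: 49.7
ee_pos: [0.4708, 0.1936, 0.0838]
eef_rot: [-1.496, 1.568, 3.09]
force: [-22.0, 0.3, 30.0]
grip_width: 0.0093
```

The lid is on its stop (force rising to 30 N). I'll release, lift and look.

Call:
{"op": "step_arm", "data": {
  "motion": [
    [[-0.003,0,0,0,0,0],[0,0,0,0,0,0],[0,0,0,0,0,0],[-0.03,0,0,0,0,0],[-0.05,0,0,0,0,0],[-0.02,0,0,0,0,0],[0,0,0,0,0,0]]
  ],
  "fingers": 0.04
}}

```text
time_s: 50.58
ee_pos: [0.4728, 0.1933, 0.1865]
eef_rot: [1.973, 1.568, 0.276]
force: [-0.6, -0.3, -0.8]
grip_width: 0.0399
```

```bash
python3 - <<'E'
from h import *
c=snap('side','s24'); 
cv2.imwrite('pics/s24c.png',cv2.resize(c['pixels'][220:350,225:385,::-1],None,fx=4,fy=4))
plan([.33,.212,.20],Rdown(np.pi/2-.126))
E
```

```text
n 11 [-0.0013, -0.0109, -0.0095, -8.19, 0.0, -0.0]
```

View pics/s24c.png

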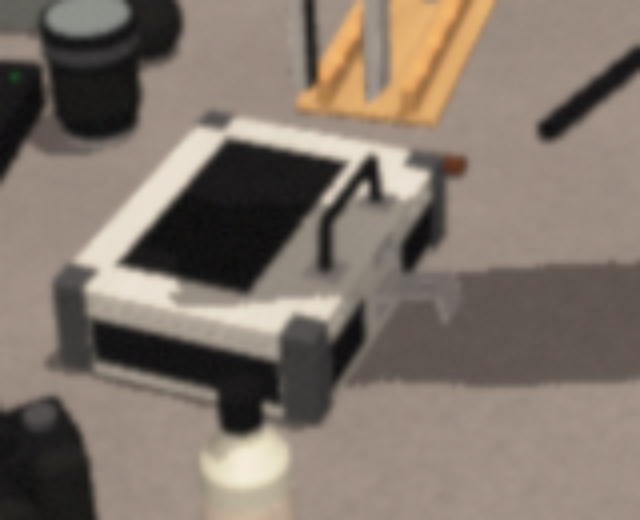

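The lid looks exactly as at the start. The hasp is still out at about 1.3 rad, so I'll re-pinch it where I let go.

```bash
python3 - <<'E'
from h import *
plan([.399,.202,.16],Rdown(np.pi/2-.126))
E
```

```text
n 11 [0.0023, -0.0057, -0.0048, -8.19, 0.0, -0.0]
```

Call:
{"op": "step_arm", "data": {
  "motion": [
    [[0.0023,-0.0057,-0.0048,-8.19,0,0],[0.0023,-0.0057,-0.0048,-8.19,0,0],[0.0023,-0.0057,-0.0048,-8.19,0,0],[0.0023,-0.0057,-0.0048,-8.19,0,0],[0.0023,-0.0057,-0.0048,-8.19,0,0],[0.0023,-0.0057,-0.0048,-8.19,0,0],[0.0023,-0.0057,-0.0048,-8.19,0,0],[0.0023,-0.0057,-0.0048,-8.19,0,0],[0.0023,-0.0057,-0.0048,-8.19,0,0],[0.0023,-0.0057,-0.0048,-8.19,0,0],[0.0023,-0.0057,-0.0048,-8.19,0,0],[0,0,0,0,0,0]]
  ],
  "fingers": 0.05
}}

```text
time_s: 52.12
ee_pos: [0.3982, 0.2011, 0.1591]
eef_rot: [-2.603, 1.569, -2.729]
force: [0.2, 0.1, -1.1]
grip_width: 0.0499
```

Call:
{"op": "step_arm", "data": {
  "motion": [
    [[0,0,0,0,0,0]]
  ]
}}

```text
time_s: 52.25
ee_pos: [0.3988, 0.2015, 0.1598]
eef_rot: [-2.658, 1.57, -2.787]
force: [1.0, 0.6, -0.2]
grip_width: 0.0497
```

```bash
python3 - <<'E'
from h import *
plan([.399,.202,.0145],Rdown(np.pi/2-.126),5)
c=snap('wrist','w25'); cv2.imwrite('pics/w25c.png',cv2.resize(c['pixels'][100:400,150:490,::-1],None,fx=2,fy=2))
E
```

```text
n 5 [0.0291, 0.0001, 0.0, -0.03, -0.01, 0.0]
```

View pics/w25c.png

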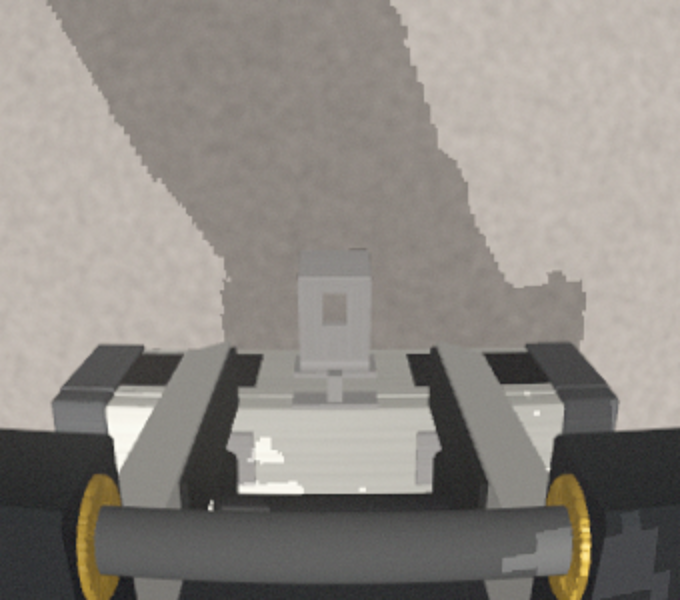

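Call:
{"op": "step_arm", "data": {
  "motion": [
    [[0.0291,0.0001,0,0,0,0],[0.0291,0.0001,0,0,0,0],[0.0291,0.0001,0,0,0,0],[0.0291,0,0,0,0,0],[0.0285,0,0,0,0,0],[0,0,0,0,0,0],[0,0,0,0,0,0]]
  ]
}}

```text
time_s: 53.18
ee_pos: [0.3994, 0.202, 0.0164]
eef_rot: [0.493, 1.57, 0.367]
force: [-0.7, -0.1, 0.9]
grip_width: 0.0501
```

Call:
{"op": "step_arm", "data": {
  "motion": [
    [[0,0,0,0,0,0],[0,0,0,0,0,0],[0,0,0,0,0,0],[0,0,0,0,0,0]]
  ],
  "fingers": 0.02,
  "squeeze": 15
}}

```text
time_s: 53.68
ee_pos: [0.3991, 0.2018, 0.0158]
eef_rot: [0.327, 1.57, 0.202]
force: [0.2, -2.1, 3.2]
grip_width: 0.0298
```

Call:
{"op": "step_arm", "data": {
  "motion": [
    [[-0.0072,0,0.0002,0,0,0],[-0.007,0,0.0014,0,0,0],[-0.0067,0,0.0025,0,0,0],[-0.0062,0,0.0036,0,0,0],[-0.0056,0,0.0045,0,0,0],[-0.0048,0,0.0054,0,0,0],[-0.0038,0,0.0061,0,0,0],[-0.0028,0,0.0066,0,0,0],[0,0,0,0,0,0]]
  ]
}}

```text
time_s: 54.8
ee_pos: [0.4297, 0.198, 0.0599]
eef_rot: [0.38, 1.57, 0.255]
force: [-0.3, 1.8, 1.2]
grip_width: 0.0294
```

Now a little farther in until it meets its stop against the case.

Call:
{"op": "step_arm", "data": {
  "motion": [
    [[0,0,0.002,0,0,0],[0,0,0.001,0,0,0],[0,0,0,0,0,0]]
  ]
}}

```text
time_s: 55.18
ee_pos: [0.432, 0.1977, 0.0601]
eef_rot: [0.541, 1.57, 0.416]
force: [-4.7, 0.1, 7.1]
grip_width: 0.0301
```

Call:
{"op": "step_arm", "data": {
  "motion": [
    [[0,0,0.0015,0,0,0],[0,0,0,0,0,0],[0,0,0,0,0,0]]
  ]
}}

```text
time_s: 55.55
ee_pos: [0.4335, 0.1975, 0.0601]
eef_rot: [0.481, 1.57, 0.356]
force: [-4.5, -0.1, 7.9]
grip_width: 0.0298
```

Call:
{"op": "step_arm", "data": {
  "motion": [
    [[0,0,0,0,0,0],[0,0,0,0,0,0],[-0.03,0,-0.005,0,0,0],[-0.05,0,-0.01,0,0,0],[-0.06,0,-0.01,0,0,0],[-0.05,0,-0.02,0,0,0],[0,0,0,0,0,0],[0,0,0,0,0,0]]
  ],
  "fingers": 0.05
}}

```text
time_s: 56.55
ee_pos: [0.3887, 0.2029, 0.2487]
eef_rot: [-2.445, 1.57, -2.57]
force: [0.1, -0.0, -0.0]
grip_width: 0.0498
```

```bash
python3 - <<'E'
from h import *
d=snap('wrist','w26'); c=snap('side','s26'); print(d['obs']['ee_pos'])
cv2.imwrite('pics/s26c.png',cv2.resize(c['pixels'][225:325,280:380,::-1],None,fx=6,fy=6,interpolation=cv2.INTER_CUBIC))
cv2.imwrite('pics/w26c.png',cv2.resize(d['pixels'][140:360,220:460,::-1],None,fx=3.2,fy=2.7,interpolation=cv2.INTER_CUBIC))
E
```

```text
[0.38869088 0.20290591 0.24871538]
```

View pics/s26c.png

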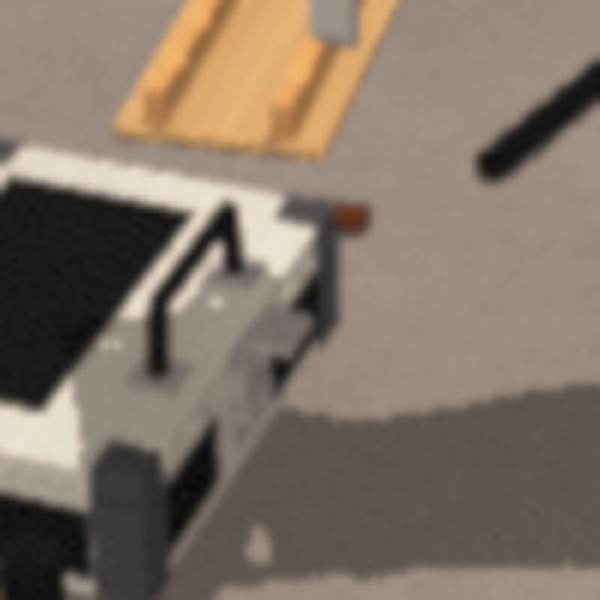

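View pics/w26c.png

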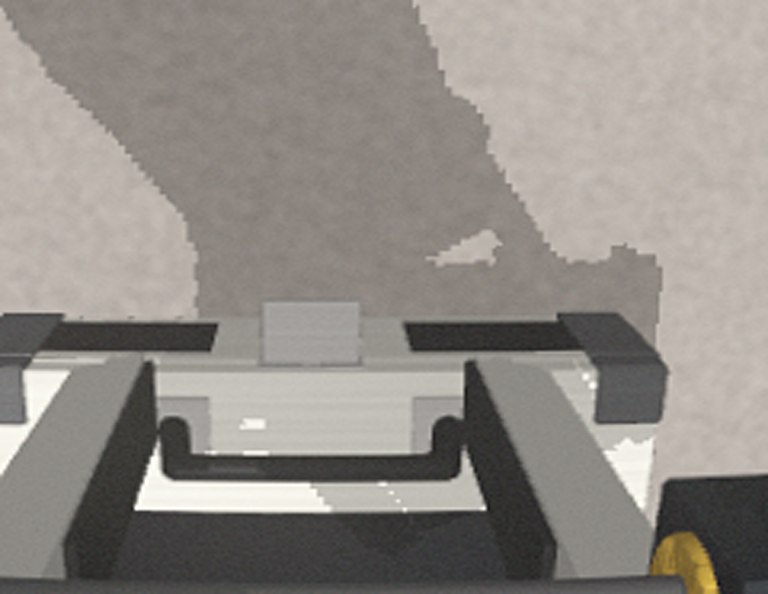

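```bash
python3 - <<'E'
from h import *
c=camera('wrist'); c['obs']=get_obs()
f=lambda x,y:(220+x/3.2,140+y/2.7)
for n,p,z in [('FL',(262,302),.0785),('FR',(360,302),.0785),('BL',(262,365),.0785),('BR',(360,365),.0785),('hL',(163,467),.108),('hR',(460,467),.108),('edge mid',(315,368),.07)]: print(n,onz(c,*f(*p),z).round(4))
a=cv2.imread('pics/side0.png')[225:325,280:380];b=cv2.imread('pics/s26.png')[225:325,280:380]
cv2.imwrite('pics/cmp.png',cv2.resize(np.hstack([a,b]),None,fx=4,fy=4,interpolation=cv2.INTER_CUBIC))
a=cv2.imread('pics/scene0.png');c=snap('scene','c26');b=c['pixels'][:,:,::-1]
cv2.imwrite('pics/cmp2.png',cv2.resize(np.hstack([a[200:290,310:425],b[200:290,310:425]]),None,fx=3.4,fy=3.4,interpolation=cv2.INTER_CUBIC))
E
```

```text
FL [0.4174 0.1849 0.0785]
FR [0.4211 0.2146 0.0785]
BL [0.4414 0.1816 0.0785]
BR [0.4452 0.2119 0.0785]
hL [0.4655 0.1496 0.108 ]
hR [0.4765 0.2372 0.108 ]
edge mid [0.4477 0.1975 0.07  ]
```

View pics/cmp.png

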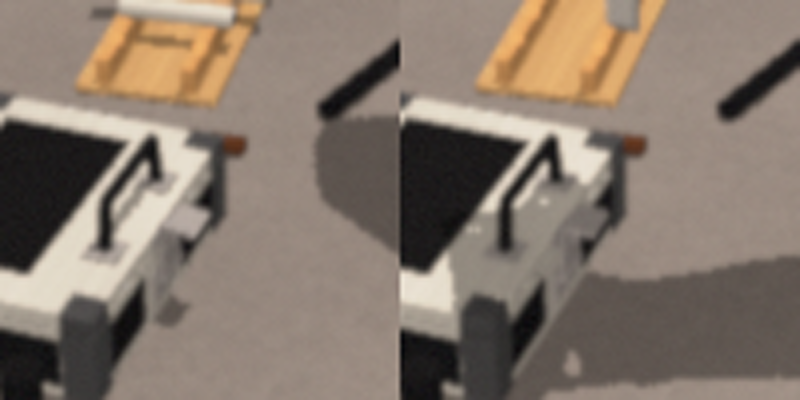

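View pics/cmp2.png

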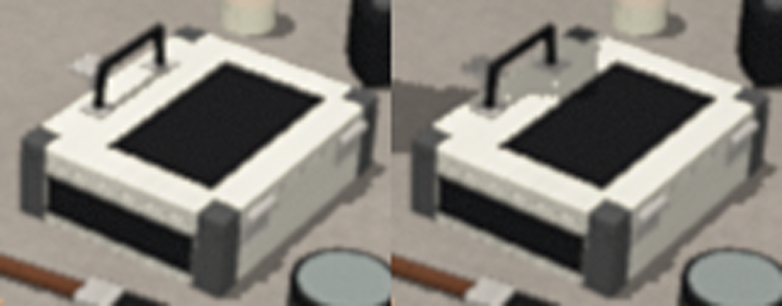

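View pics/c26.png

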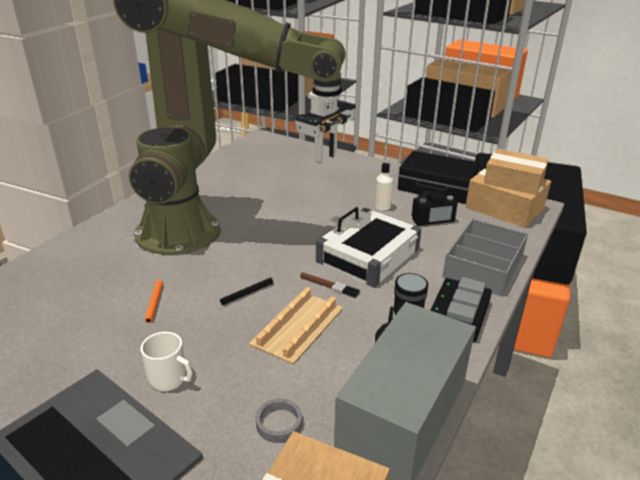

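Lip and handle corners are within about 1.5 mm of their starting positions, so the lid is shut and the hasp upright. The bystanders are where they were.

```bash
python3 - <<'E'
from h import *
print(get_obs()['time_s'], get_obs()['force']); print(ticket.hand_in())
E
```

```text
56.75 [-0.04901014  0.50208124  0.80301974]
the job is handed in; nothing more can be done
None
```

The rods are packed, the case is shut and latched, and the job was handed in at about 57 s; it gave no verdict.

- **Case:** I swung the hasp down to about 1.3 rad and opened the lid to its stop. At the end I shut the lid until it was pressing on its stop at about 30 N, then swung the hasp back upright.
- **Rods:** Three rods were on the rest: two long and one short. The long ones went into long_groove1 and long_groove2, and the short one into short_groove1. I left the black and orange decoy rods where they were.

**Last checks**
- Before I closed the lid, the rod ends visible in the two fixed cameras matched fully seated positions to about 1 mm. The back ends of the two long rods could be seen only from the side.
- After closing, the handle and the hasp lip were within about 1.5 mm of where they started.
- The rest is empty, and the other things on the bench looked unmoved.
- **Not explained:** in the last few millimetres of closing the hasp, the fingers moved on without the force rising. They had probably slipped along the lip, since the lip measured back at its closed position.
- I saw no knocked rod and no grip slackening during the run.

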